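# Unload the test weights from the scale into their storage blocks

### The arm

A 6-joint arm with a two-finger parallel gripper is mounted at the origin on the work surface; the furniture and walls round the work are solid. World frame = base frame: x ahead of the robot, y to its left, z up, the work surface at z = 0. Lengths are in m, angles in degrees, forces in N, time in s.
With the tool pointing down it reaches from about 0.3 to 0.75 m from the base axis. Payload 8.5 kg.
Tool frame: the origin (TCP) lies midway between the tips of the shut fingers; the grasp point (between the pads) lies 19 mm behind it; z points along the fingers, y is the direction in which the jaws open and shut (so a half turn about z gives the same grasp; the last joint's range is limited). The gripper opens to 85 mm and grips with 20 to 120 N. Pads are 22 mm wide; open, the fingers measure 114 mm over their backs; the gripper's body (76 mm by 85 mm) begins 54 mm behind the grasp point. The pads swing forward as they close: fully open they stand 13 mm farther back than shut.
Start: joints at [56.419, 21.807, 74.336, -0, 83.858, -12.336], TCP at [0.199, 0.513, 0.231] pointing down, gripper open.
Joint ranges: [-178.18, 178.18], [-50.72, 133.34], [12.68, 142.11], [-81.47, 261.47], [9.98, 163.14], [-165.26, 165.26]. Speed limits (degrees/s): [136.94, 136.94, 180, 180, 180, 180].

### API

Orientations are given as a 3x3 rotation matrix whose columns are the frame's x, y, z axes.
In Python, from rig import status, eyes, env gives the robot as it stands. The module is installed in compiled form; this text tells all that it offers.
- The arm moves only by the tool play_rows, never from a script. Its argument "targets" is text: rows parted by semicolons, each of 5 numbers parted by spaces: the shift along the tool's x, y, z in m, then the turn about the tool's z in rad, then the closure, from 0 (fully open) to 1 (shut). A call has 1 to 5 rows; each row is the pose to reach, as a shift and turn from the pose commanded when the call began, along the tool's axes at that moment; what a row does not reach only later rows make up. A row lasts 1/10 s, in which the tool goes at most 50 mm and 8.59 degrees, less where a joint would pass 70% of its speed; a pose out of reach is approached as far as the arm can. A call with a gripper value outside its range is refused whole. The fingers move at their own pace and stop on an object; "force" is the grip in N (left out, the last holds). Time passes only in rows, so rows that repeat a pose let the fingers close. It gives the time, the measured TCP pose, the force and the opening at its end, in the units of the state.
- status.observe(): the state, without advancing time (a new reading comes with each control period).
- eyes.get_image(name): name is "scene" or "top"; returns a dict with "pixels" (400x640x3 uint8, red, green, blue), "range_z" (400x640 float32, m along the optical axis (not along the pixel's ray), 0 where there is no reading), "mtx" (3x3 intrinsics, pixels), "world_to_cam" (4x4, takes a point from world to camera coordinates). Camera axes: x right, y up, looking along -z (the intrinsics and any distortion apply to the point x, -y, -z); pixel columns grow to the right and rows downward; lengths in m; the calibration is good to about 2 mm. A picture is of the moment at which its call begins.
- env.close_job(): hands the job in, once; it reports no verdict.
The state is a dict: "time_s": time; "q": joint angles; "qvel": joint speeds; "joint_efforts": joint torques, N m; "position": TCP position; "tool_rot": TCP orientation; "ft_force": force on the tool from outside, world axes, zero at the start; "wrist_torque": the same for the moment, N m; "grip_width": finger opening in m.
Only numpy, scipy, OpenCV 4.12 (cv2) and the standard library are available. Lean on these libraries where they do the work, as an engineer would, in place of code of your own. Each camera call takes 0.05 s, during which the arm holds its last target.

### The job

The check of the small portable scale is finished. Take apart the stack of four test weights on its pan and put each one away in the wooden block bored for it (smallest weight in the smallest bore, and so on), standing upright and fully home on the felt. Set the weights down rather than dropping them, never let one tip over or touch the bench, and leave the dish of seeds where it stands.

Things in the scene. Friction and masses are not known exactly. Their poses are not given: they have to be found in the camera images.
- weight_500: the 500 g test weight, largest of four: a plain upright bright stainless steel cylinder, diameter 56 mm, height 25.5 mm, loose; at the start at the bottom of the stack on the scale's pan. Origin: centre of its underside; z is its axis, up.
- weight_200: the 200 g test weight, second largest of four: a plain upright yellow brass cylinder, diameter 40 mm, height 20 mm, loose; at the start second from the bottom on the scale's pan. Origin: centre of its underside; z is its axis, up.
- weight_100: the 100 g test weight, second smallest of four: a plain upright bright stainless steel cylinder, diameter 30 mm, height 18 mm, loose; at the start third from the bottom on the scale's pan. Origin: centre of its underside; z is its axis, up.
- weight_50: the 50 g test weight, smallest of four: a plain upright yellow brass cylinder, diameter 22 mm, height 17 mm, loose; at the start on top of the stack on the scale's pan. Origin: centre of its underside; z is its axis, up.
- block_500: storage block of the 500 g weight, largest of four: square wooden block 92 x 92 x 17 mm, fixed to the bench, with one round bore in the middle of its top, diameter 64 mm, 7 mm deep, with a 3 mm chamfer round the mouth and green felt on its floor. Origin: centre of its underside; the bore's floor is 10 mm above it, its mouth 17 mm; z up.
- block_200: storage block of the 200 g weight, second largest of four: square wooden block 78 x 78 x 17 mm, fixed to the bench, with one round bore in the middle of its top, diameter 48 mm, 7 mm deep, with a 3 mm chamfer round the mouth and red felt on its floor. Origin: centre of its underside; the bore's floor is 10 mm above it, its mouth 17 mm; z up.
- block_100: storage block of the 100 g weight, second smallest of four: square wooden block 68 x 68 x 17 mm, fixed to the bench, with one round bore in the middle of its top, diameter 38 mm, 7 mm deep, with a 3 mm chamfer round the mouth and blue felt on its floor. Origin: centre of its underside; the bore's floor is 10 mm above it, its mouth 17 mm; z up.
- block_50: storage block of the 50 g weight, smallest of four: square wooden block 60 x 60 x 17 mm, fixed to the bench, with one round bore in the middle of its top, diameter 30 mm, 7 mm deep, with a 3 mm chamfer round the mouth and white felt on its floor. Origin: centre of its underside; the bore's floor is 10 mm above it, its mouth 17 mm; z up.
- scale: portable scale, flat grey housing 120 x 92 x 19 mm, display and keys at its -x end, fixed to the bench; its round steel pan, 79 mm across, has its centre 14 mm along +x from the origin and its top 23.5 mm over the bench. The weights stand free on one another on it, roughly centred, 104 mm high in all over the bench. Origin: centre of its underside; z up.
- seed_dish: round clear plastic dish with a few seeds, 60 mm diameter, 12 mm high, loose and light, a bystander among the work. Origin: centre of its underside.

How it is judged (in metres and radians):
At the end, for the whole second after the job is handed in: Each of the four weights stands in the bore of its own block: centre within 6.5 mm of the block's centre, underside on the bore's floor (7 to 12.2 mm above the block's underside), upright within 0.08 rad, at rest; the dish of seeds is within 15 mm of where it stood (horizontal distance between weight_500 and block_500 below 0.0065 m and z of weight_500 in the frame of block_500 between 0.007 and 0.0122 m and angle between each of weight_500, weight_200, weight_100, weight_50's own z axis and vertical below 0.08 rad and linear speed of each of weight_500, weight_200, weight_100, weight_50 below 0.01 m/s and horizontal distance between weight_200 and block_200 below 0.0065 m and z of weight_200 in the frame of block_200 between 0.007 and 0.0122 m and horizontal distance between weight_100 and block_100 below 0.0065 m and z of weight_100 in the frame of block_100 between 0.007 and 0.0122 m and horizontal distance between weight_50 and block_50 below 0.0065 m and z of weight_50 in the frame of block_50 between 0.007 and 0.0122 m and distance of seed_dish from where it was at the start of the episode below 0.015 m); the robot touches nothing.
It fails at once if a weight touches down on the bench (height (world z) of any of weight_500, weight_200, weight_100, weight_50 below 0.006 m).
It fails at once if a weight is tipped over (angle between any of weight_500, weight_200, weight_100, weight_50's own z axis and vertical above 0.6 rad).
It fails at once if a weight is dropped from about 2 cm or more ((linear speed of weight_500 above 0.65 m/s and contact force between the fingers and weight_500 below 0.01 N) or (linear speed of weight_200 above 0.65 m/s and contact force between the fingers and weight_200 below 0.01 N) or (linear speed of weight_100 above 0.65 m/s and contact force between the fingers and weight_100 below 0.01 N) or (linear speed of weight_50 above 0.65 m/s and contact force between the fingers and weight_50 below 0.01 N)).
It fails at once if the dish of seeds is pushed away (distance of seed_dish from where it was at the start of the episode above 0.02 m).
It also fails if it takes over 122 s, if anything falls off the work surface, if the arm or the gripper's body presses on something with over 40 N, if the wrist force passes 120 N, or if a joint passes its speed limit or range.

## Working session

There is one attempt and no reset: what is moved stays moved. The work goes in short steps, Python scripts to look and compute and a tool call to move; the robot and the scene stay as the last step left them, time stands still between calls to the robot, and variables do not carry over. Pictures are saved under pics/ and viewed, and the job is handed in when it is done.

Besides the shell and the picture viewer there is one more tool, called after "Request:" as name(argument=value, ...) on one line, values as JSON. play_rows: Moves the arm, as the interface text tells. Its arguments: {"type":"object","properties":{"targets":{"type":"string"},"force":{"type":"number"}},"required":["targets"]}

```bash
mkdir -p pics
python3 - <<'E'
from rig import status, eyes, env
import cv2,numpy as np
s=status.observe()
for k,v in s.items(): print(k,np.round(v,4).tolist())
for n in("scene","top"):
    d=eyes.get_image(n); cv2.imwrite(f"pics/{n}0.png",d["pixels"][:,:,::-1]); print(n,d["mtx"].tolist(),np.round(d["world_to_cam"],4).tolist()); np.savez(f"{n}0.npz",**d)
E
```

```text
time_s 0.0
q [56.4202, 21.8411, 74.3829, -0.0005, 83.8575, -12.3354]
qvel [-0.0389, 0.0051, 0.0639, 0.0134, -0.0653, 0.0505]
joint_efforts [0.0004, -44.8471, -23.1279, -0.0002, 0.0048, 0.0]
position [0.1991, 0.5124, 0.2307]
tool_rot [[-0.932, 0.3623, -0.0008], [0.3623, 0.932, -0.0012], [0.0003, -0.0014, -1.0]]
ft_force [0.4394, -0.0813, 0.4128]
wrist_torque [-0.0048, -0.0305, 0.0501]
grip_width 0.0854
scene [[364.10248102245566, 0.0, 316.6603260427989], [0.0, 364.10248102245566, 201.33741976263954], [0.0, 0.0, 1.0]] [[0.6809, -0.7323, -0.0055, -0.297], [0.5034, 0.4625, 0.7298, -0.3139], [-0.5319, -0.4997, 0.6836, -0.8365], [0.0, 0.0, 0.0, 1.0]]
top [[417.12045193183184, 0.0, 324.25920180527737], [0.0, 417.12045193183184, 191.78534594225013], [0.0, 0.0, 1.0]] [[-0.0069, -1.0, 0.0016, 0.0246], [0.9855, -0.0065, 0.1694, -0.4443], [-0.1694, 0.0027, 0.9856, -1.4148], [0.0, 0.0, 0.0, 1.0]]
```

View pics/scene0.png

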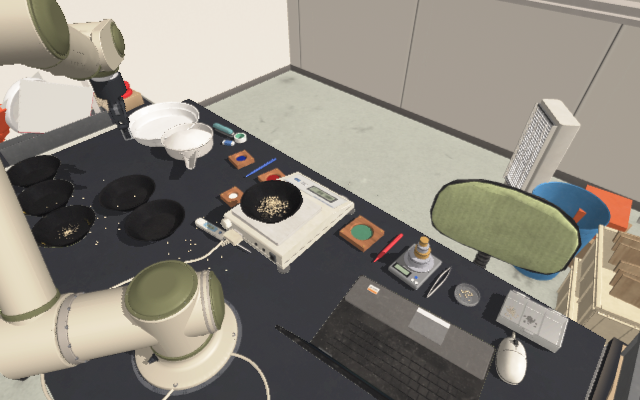

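View pics/top0.png

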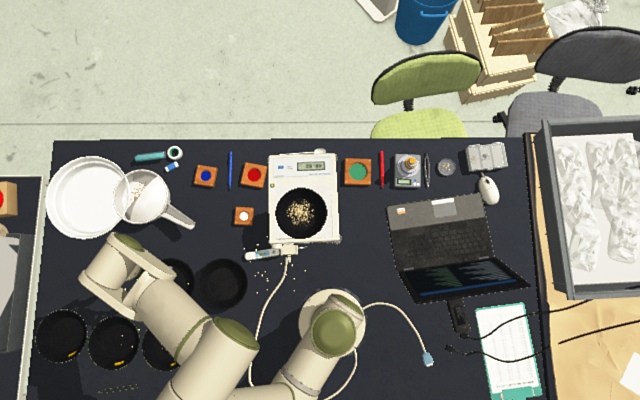

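```bash
cat > h.py <<'E'
import numpy as np,cv2
def load(n): return dict(np.load(n))
def proj(d,P):
    P=np.atleast_2d(P); c=(d["world_to_cam"]@np.c_[P,np.ones(len(P))].T).T[:,:3]
    K=d["mtx"]; return np.c_[K[0,0]*c[:,0]/-c[:,2]+K[0,2],K[1,1]*-c[:,1]/-c[:,2]+K[1,2]]
def ray(d,uv,z):
    uv=np.atleast_2d(uv).astype(float);K=d["mtx"];T=d["world_to_cam"];R=T[:3,:3]
    dc=np.c_[(uv[:,0]-K[0,2])/K[0,0],-(uv[:,1]-K[1,2])/K[1,1],-np.ones(len(uv))]
    o=-R.T@T[:3,3]; w=dc@R; t=(z-o[2])/w[:,2]; return o+w*t[:,None]
def cloud(d):
    h,w=d["range_z"].shape;K=d["mtx"];T=d["world_to_cam"];R=T[:3,:3]
    u,v=np.meshgrid(np.arange(w),np.arange(h));r=d["range_z"]
    c=np.stack([(u-K[0,2])/K[0,0]*r,-(v-K[1,2])/K[1,1]*r,-r],-1)
    return (c-T[:3,3])@R
E
python3 - <<'E'
from h import *
t=load("top0.npz");s=load("scene0.npz")
C=t["pixels"][130:270,180:480,::-1];cv2.imwrite("pics/tc0.png",cv2.resize(C,None,fx=2.6,fy=2.6,interpolation=cv2.INTER_NEAREST))
C=s["pixels"][140:340,200:500,::-1];cv2.imwrite("pics/sc0.png",cv2.resize(C,None,fx=2.6,fy=2.6,interpolation=cv2.INTER_NEAREST))
for d,pts in((t,{'b100':(206,175),'b200':(254,174),'b50':(243,215),'b500':(358,171),'stack':(408,170),'dish':(446,167)}),(s,{'b100':(242,159),'b200':(272,176),'b50':(232,196),'b500':(361,233),'dish':(466,294)})):
    cl=cloud(d)
    for k,p in pts.items(): print(k,ray(d,p,.017).round(3).tolist(),cl[p[1],p[0]].round(3))
cl=cloud(t)
print("heights row170", [(u,cl[170,u].round(3).tolist()) for u in range(390,460,3)])
z=cl[130:310,180:540,2]; print(cl[150:245:8,268:345:8,2].round(3));
E
```

```text
b100 [[0.511, 0.442, 0.017]] [0.512 0.443 0.013]
b200 [[0.514, 0.271, 0.017]] [0.516 0.272 0.01 ]
b50 [[0.368, 0.306, 0.017]] [0.368 0.308 0.009]
b500 [[0.522, -0.099, 0.017]] [ 0.524 -0.1    0.012]
stack [[0.525, -0.278, 0.017]] [ 0.518 -0.271  0.049]
dish [[0.535, -0.414, 0.017]] [ 0.539 -0.419 -0.   ]
b100 [[0.505, 0.431, 0.017]] [0.51  0.438 0.011]
b200 [[0.514, 0.279, 0.017]] [0.519 0.286 0.01 ]
b50 [[0.359, 0.298, 0.017]] [0.363 0.305 0.01 ]
b500 [[0.513, -0.103, 0.017]] [ 0.519 -0.099  0.008]
dish [[0.528, -0.417, 0.017]] [ 0.541 -0.416  0.001]
heights row170 [(390, [0.527, -0.215, 0.008]), (393, [0.528, -0.226, 0.003]), (396, [0.525, -0.234, 0.019]), (399, [0.525, -0.245, 0.019]), (402, [0.521, -0.253, 0.035]), (405, [0.518, -0.261, 0.049]), (408, [0.518, -0.271, 0.049]), (411, [0.518, -0.282, 0.048]), (414, [0.517, -0.291, 0.051]), (417, [0.523, -0.308, 0.024]), (420, [0.524, -0.32, 0.019]), (423, [0.527, -0.334, 0.006]), (426, [0.528, -0.345, 0.003]), (429, [0.527, -0.356, 0.005]), (432, [0.528, -0.368, -0.001]), (435, [0.527, -0.377, 0.007]), (438, [0.528, -0.389, 0.001]),
[... 393 characters left out ...]
 0.055  0.058  0.061  0.056  0.053  0.002]
 [-0.005  0.062  0.063  0.061  0.06   0.059  0.066  0.065  0.062  0.003]
 [ 0.001  0.069  0.07   0.079  0.071  0.066  0.072  0.071  0.072 -0.001]
 [ 0.002  0.09   0.088  0.132  0.126  0.125  0.092  0.092  0.066  0.002]
 [ 0.001  0.09   0.123  0.106  0.104  0.106  0.117  0.092  0.068  0.001]
 [-0.001  0.133  0.106  0.101  0.093  0.104  0.097  0.133  0.074  0.003]
 [ 0.002  0.129  0.098  0.098  0.112  0.097  0.098  0.13   0.067  0.005]
 [-0.001  0.092  0.108  0.092  0.1    0.098  0.105  0.13   0.067  0.003]
 [ 0.006  0.088  0.131  0.112  0.106  0.104  0.127  0.097  0.097  0.009]
 [-0.001  0.065  0.091  0.083  0.127  0.066  0.067  0.07   0.071  0.011]]
```

View pics/tc0.png

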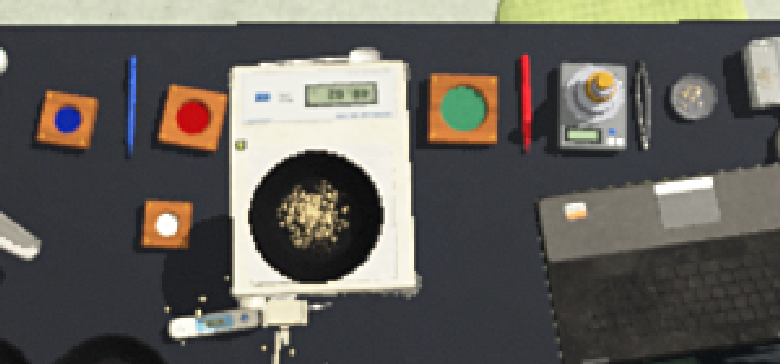

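View pics/sc0.png

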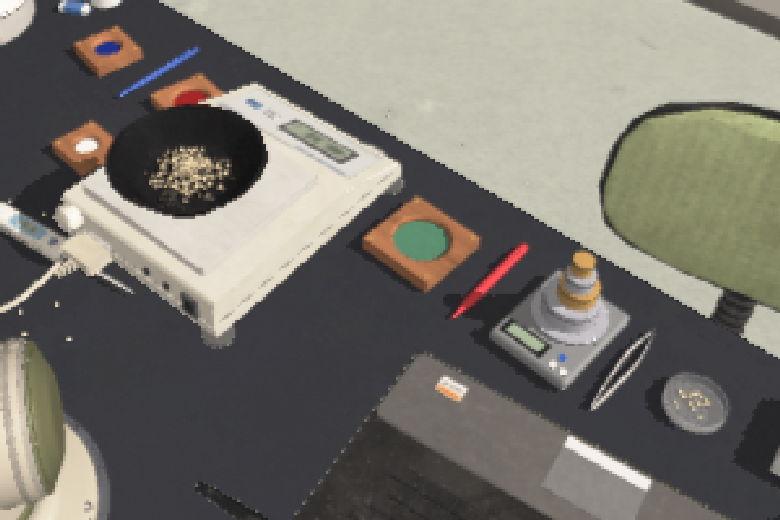

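```bash
cat > m.py <<'E'
from h import *
def masks(d):
    hsv=cv2.cvtColor(d["pixels"],cv2.COLOR_RGB2HSV);H,S,V=[hsv[...,i].astype(int) for i in range(3)]
    return {'b500':(H>60)&(H<88)&(S>90)&(V>60),'b200':((H<4)|(H>174))&(S>190)&(V>90),'b100':(H>108)&(H<130)&(S>150)&(V>60),'b50':(S<40)&(V>200)},hsv
def cen(m,seed,r=14):
    n,l,st,c=cv2.connectedComponentsWithStats(m.astype(np.uint8))
    b=[(np.hypot(*(c[i]-seed)),i) for i in range(1,n) if st[i,4]>8]
    i=min(b)[1]; return c[i],st[i]
E
python3 - <<'E'
from m import *
t=load("top0.npz");s=load("scene0.npz")
seeds={'t':{'b100':(206,175),'b200':(254,174),'b50':(243,215),'b500':(358,171)},'s':{'b100':(242,159),'b200':(272,176),'b50':(232,196),'b500':(361,233)}}
for nm,d in(('t',t),('s',s)):
    M,hsv=masks(d)
    for k in M:
        c,st=cen(M[k],seeds[nm][k]); print(nm,k,c.round(1),st,ray(d,c,.012)[0].round(4))
# stack px
_,hs=masks(s); print("scene hsv")
for v in range(234,266): print(v,' '.join('%3d/%3d/%3d'%tuple(hs[v,u]) for u in range(414,434,1)))
E
```

```text
t b500 [357.6 171.2] [350 164  17  16 210] [ 0.5228 -0.0983  0.012 ]
t b200 [253.6 174.6] [248 169  12  12 116] [0.5127 0.2734 0.012 ]
t b100 [205.3 175.4] [201 171  10  10  70] [0.5111 0.4455 0.012 ]
t b50 [243.7 215.8] [240 212   8   8  51] [0.3653 0.305  0.012 ]
s b500 [361.4 230.9] [352 225  20  14 112] [ 0.5238 -0.0961  0.012 ]
s b200 [272.5 177.3] [268 175  11   5  35] [0.514  0.2775 0.012 ]
s b100 [240.8 157.8] [237 156   8   4  26] [0.5109 0.4457 0.012 ]
s b50 [232.6 195.6] [229 194   8   4  29] [0.3645 0.3034 0.012 ]
scene hsv
234 120/ 16/ 63 126/ 20/ 63 128/ 16/ 63 120/ 16/ 63 120/ 16/ 63 120/ 16/ 63 120/ 16/ 63 114/ 20/ 64 120/ 16/ 64 120/ 20/ 91  30/ 18/166  26/ 23/181  28/ 21/193  28/ 21/192  26/ 22/193  28/ 22/197  28/ 22/195  26/ 22/196  27/ 23/196  28/ 21/195
235 126/ 20/ 63 114/ 20/ 64 120/ 20/ 63 120/ 16/ 63 120/ 16/ 63 120/ 16/ 63 126/ 20/ 63 120/ 20/ 65 150/  4/ 65   8/ 28/ 74 173/ 15/ 69 120/ 14/ 56  30/ 21/172  26/ 21/186  26/ 22/194  30/ 21/191  28/ 23/191  28/ 21/192  26/ 22/196  28/ 22/195
236 114/ 20/ 64 115/ 24/ 64 120/ 24/ 65 114/ 20/ 64 120/ 20/ 64 114/ 2
[... 6549 characters left out ...]
/  7/113 150/  7/103 150/  5/107 140/  7/114 140/  6/122 160/  6/139 150/  7/138 160/  5/142 158/  8/134 160/  5/154 158/  7/144 150/  6/178 156/  7/189 158/  5/197 150/  4/199 143/  5/200 156/  6/201 158/  5/196
264 150/  4/121 165/  8/123 158/  8/124 160/  6/129 165/  4/129 150/  4/123 150/  7/116 165/  8/130 140/  6/138 150/  4/144 150/  6/167 160/  4/179 150/  4/183 150/  4/187 156/  7/177 158/  5/195 150/  4/199 150/  4/199 158/  5/200 165/  5/193
265 150/  4/122 150/  4/123 160/  6/123 160/  6/128 150/  4/136 150/  4/140 165/  4/143   0/  3/149 158/  6/157 150/  5/165 160/  4/172 158/  6/179 150/  5/186 158/  5/193 165/  5/196 150/  5/197 160/  4/199 158/  5/199 158/  5/199   6/  7/179
```

Run:
```python
from m import *
t=load("top0.npz");s=load("scene0.npz")
for nm,d,box in(('s',s,(230,270,405,440)),('t',t,(150,190,390,425))):
    hsv=cv2.cvtColor(d["pixels"],cv2.COLOR_RGB2HSV).astype(int)
    m=(hsv[...,0]>11)&(hsv[...,0]<22)&(hsv[...,1]>62)
    k=np.zeros_like(m);k[box[0]:box[1],box[2]:box[3]]=m[box[0]:box[1],box[2]:box[3]]
    for v in range(*box[:2]): print(v,''.join('#' if x else '.' for x in k[v,box[2]:box[3]]))
    n,l,st,c=cv2.connectedComponentsWithStats(k.astype(np.uint8),connectivity=4)
    for i in range(1,n):
        if st[i,4]>10: print(nm,st[i],c[i].round(2),'z.0955',ray(d,c[i],.0955)[0].round(4),'z.104',ray(d,c[i],.104)[0].round(4))
C=t["pixels"][150:190,385:435,::-1];C2=s["pixels"][225:290,385:450,::-1]
cv2.imwrite("pics/z0.png",np.hstack([cv2.resize(C,(400,400),interpolation=cv2.INTER_NEAREST),cv2.resize(C2,(400,400),interpolation=cv2.INTER_NEAREST)]))
```

```text
230 ...................................
231 ...................................
232 ...................................
233 ...................................
234 ...................................
235 ...................................
236 ................#####..............
237 ...............########............
238 ...............#########...........
239 ...............#########...........
240 ...............#########...........
241 ..............##########...........
242 ..............##########...........
243 ..............#########............
244 ..............#########............
245 ...........#...#######.............
246 ..........##.....#####.............
247 ..........##............#..........
248 ..........##............##.........
249 ..........##...........###.........
250 .........###...........####........
251 .........####..........###.........
252 .........######.......####.........
253 .........################..........
254 ..........###############..........
255 ..........##############...........
256 ...........#############...........
257 ............####
[... 1714 characters left out ...]
...................................
176 ...................................
177 ...................................
178 ...................................
179 ...................................
180 ...................................
181 ...................................
182 ...................................
183 ...................................
184 ...................................
185 ...................................
186 ...................................
187 ...................................
188 ...................................
189 ...................................
t [404 157  12  12  84] [409.61 162.27] z.0955 [ 0.534  -0.2678  0.0955] z.104 [ 0.5319 -0.266   0.104 ]
```

View pics/z0.png

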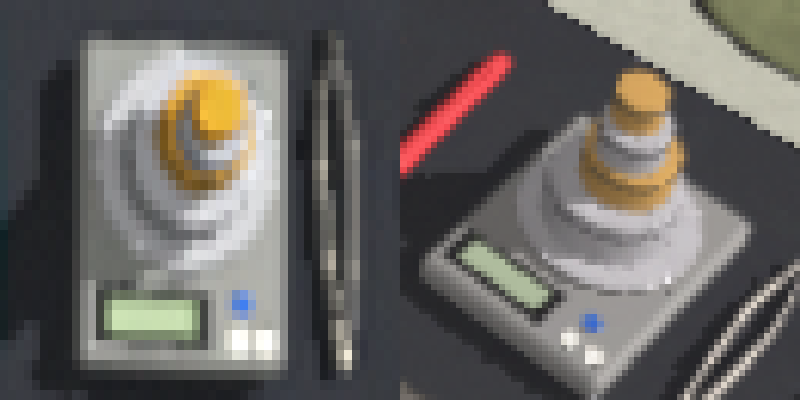

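Run:
```python
from m import *
t=load("top0.npz");s=load("scene0.npz")
# 50: vivid yellow in top
hsv=cv2.cvtColor(t["pixels"],cv2.COLOR_RGB2HSV).astype(int)
for v in range(155,171): print(v,' '.join('%2d/%3d/%3d'%tuple(hsv[v,u]) for u in range(403,419)))
print(ray(t,(411.9,160.4),.0985))
```

```text
155 42/  7/173 40/  8/182 30/  3/198  0/  0/208 105/  2/223 100/  8/200 102/  7/195 83/  6/183 75/  6/184 60/  3/171 40/  5/168 38/  6/167 39/ 11/165 40/  9/165 43/ 11/165 30/  6/162
156 60/  1/195 120/  2/209 120/  4/214 110/  7/220 110/ 10/229 120/  7/222 120/  6/223 113/ 10/221 116/  9/217 110/  4/201 50/  4/186 90/  3/178 40/  4/177 39/ 10/180 39/ 10/181 24/  7/180
157 135/  2/217 120/  2/221 120/  5/223 110/ 10/224  5/  7/219 18/ 70/232 20/108/246 19/106/239 18/101/235 18/ 96/233 18/ 73/226  0/  4/197 45/  6/179 53/  6/175 38/  6/175 30/  7/179
158 110/  3/223 113/  5/221 117/ 10/228  3/ 11/217 18/ 93/228 19/155/232 19/173/217 20/189/227 21/190/235 21/176/238 21/155/240 19/100/237 19/ 53/206 53/  6/158 48/  7/174 43/ 10/181
159 113/  5/222 111/  8/228 150/  2/214 17/ 86/216 20/172/230 19/158/187 18/153/168 20/197/231 21/198/236 22/196/236 22/198/239 21/176/238 18/102/221  0/  0/183 60/  6/177 43/ 10/177
160 111/  8/223 116/  8/215 16/ 65/187 19/177/223 19/184/182 17/106/128 19/177/166 21/194/240 22/193/238 22/193/235 22/197/237 21/183/238 20/105/235 17/ 20/225 75/  3/193 45/  8/
[... 1210 characters left out ...]
19/133/136 19/160/183 18/139/165 18/ 65/189 15/ 11/227 111/  7/243 114/  6/229 150/  1/217
168 120/  7/141 105/ 11/145 126/  9/142 13/ 24/129 19/105/114 18/160/118 19/181/110 19/173/102 19/146/117 18/133/153 16/ 54/179 128/  5/209 115/  7/226 108/  6/231 110/  3/224 90/  1/222
169 110/  6/128 120/  5/144 114/  9/146 114/  9/141  0/ 10/130 16/ 22/125 18/ 50/122 18/ 34/136 17/ 13/175 120/  4/199 120/  2/213 111/  8/222 110/  7/208 110/  3/222 100/  3/221 90/  1/210
170 75/  5/103 130/  6/128 105/  7/141 113/  7/143 115/ 11/144 120/  5/146 90/  2/166 113/  5/212 120/  3/222 120/  7/226 115/  7/228 113/  5/225 105/  5/197 110/  3/224 110/  3/222 60/  1/199
[[ 0.53974302 -0.27515395  0.0985    ]]
```

Request:
play_rows(targets="-0.03 -0.03 0 0.15 0.3; -0.06 -0.06 0 0.3 0.3; -0.09 -0.09 0 0.45 0.3; -0.12 -0.12 0 0.6 0.3; -0.15 -0.15 0 0.75 0.3", force=25)

```text
time_s: 0.6
position: [0.2849, 0.3168, 0.2311]
tool_rot: [[-0.43, 0.903, -0.0], [0.903, 0.43, -0.0], [-0.0, -0.0, -1.0]]
ft_force: [1.2, -1.2, -0.2]
grip_width: 0.0595
```

Request:
play_rows(targets="-0.045 -0.002 0 0.15 0.5; -0.09 -0.004 0 0.3 0.5; -0.135 -0.006 0 0.445 0.5; -0.18 -0.008 0 0.445 0.5; -0.225 -0.01 0 0.445 0.5")

```text
time_s: 1.1
position: [0.3738, 0.1097, 0.2313]
tool_rot: [[-0.005, 1.0, -0.0], [1.0, 0.005, 0.0], [0.0, -0.0, -1.0]]
ft_force: [0.7, 1.0, 0.1]
grip_width: 0.0429
```

```bash
cat > st.py <<'E'
from rig import status
import numpy as np
s=status.observe()
for k in("time_s","q","position","tool_rot","ft_force","grip_width"): print(k,np.round(s[k],4).tolist())
E
python3 st.py
```

```text
time_s 1.1
q [-1.202, 5.4432, 96.9649, 0.0043, 77.5961, -1.4737]
position [0.3738, 0.1097, 0.2313]
tool_rot [[-0.0047, 1.0, -0.0001], [1.0, 0.0047, 0.0001], [0.0001, -0.0001, -1.0]]
ft_force [0.7379, 0.9728, 0.1235]
grip_width 0.0429
```

Request:
play_rows(targets="-0.042 0.018 0 0 0.5; -0.084 0.036 0 0 0.5; -0.126 0.054 0 0 0.5; -0.168 0.072 0 0 0.5; -0.21 0.09 0 0 0.5")

```text
time_s: 1.6
position: [0.4649, -0.1, 0.2311]
tool_rot: [[-0.005, 1.0, -0.0], [1.0, 0.005, 0.0], [0.0, -0.0, -1.0]]
ft_force: [1.2, 0.5, 0.2]
grip_width: 0.0426
```

Request:
play_rows(targets="-0.04 0.018 0 0 0.5; -0.08 0.036 0 0 0.5; -0.12 0.054 0 0 0.5; -0.16 0.07 0 0 0.5; -0.175 0.076 0 0 0.5")

```text
time_s: 2.1
position: [0.542, -0.276, 0.23]
tool_rot: [[-0.003, 1.0, -0.001], [1.0, 0.003, 0.0], [0.0, -0.001, -1.0]]
ft_force: [-0.7, 0.7, -0.2]
grip_width: 0.0426
```

Request:
play_rows(targets="0 0 0.02 0 0.5; 0 0 0.04 0 0.5; 0 0 0.06 0 0.5; 0 0 0.075 0 0.5; 0 0 0.075 0 0.5")

```text
time_s: 2.6
position: [0.5406, -0.272, 0.154]
tool_rot: [[-0.005, 1.0, -0.004], [1.0, 0.005, 0.003], [0.003, -0.004, -1.0]]
ft_force: [0.3, 0.2, 0.9]
grip_width: 0.0429
```

```bash
python3 st.py
python3 - <<'E'
from m import *
from rig import eyes
for n in("scene","top"):
    d=eyes.get_image(n); np.savez(f"{n}1.npz",**d)
    r=(150,330,330,570) if n=="scene" else (100,250,340,540)
    cv2.imwrite(f"pics/{n}1.png",cv2.resize(d["pixels"][r[0]:r[1],r[2]:r[3],::-1],None,fx=3,fy=3,interpolation=cv2.INTER_NEAREST))
E
```

```text
time_s 2.6
q [-37.9056, 30.9607, 72.0277, -0.0006, 77.2996, -38.186]
position [0.5406, -0.272, 0.154]
tool_rot [[-0.0049, 1.0, -0.004], [1.0, 0.0049, 0.0031], [0.0031, -0.004, -1.0]]
ft_force [0.2508, 0.2494, 0.8916]
grip_width 0.0429
```

View pics/scene1.png

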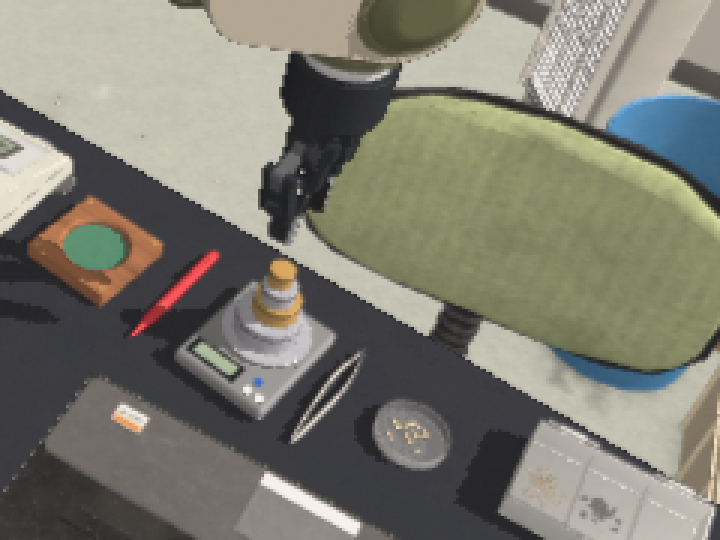

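View pics/top1.png

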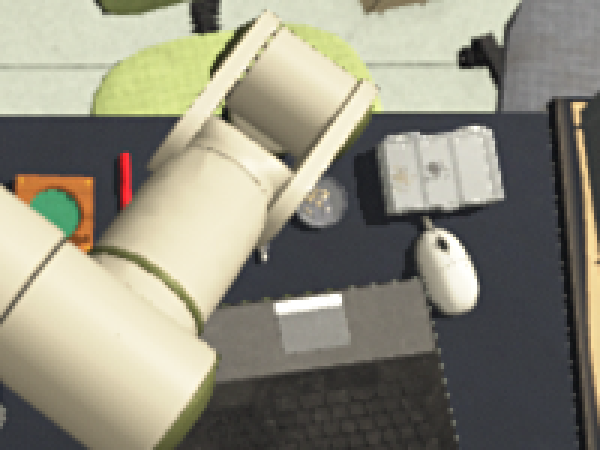

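Request:
play_rows(targets="0 0 0.02 0 0.5; 0 0 0.04 0 0.5; 0 0 0.05 0 0.5; 0 0 0.058 0 0.5; 0 0 0.058 0 0.5")

```text
time_s: 3.2
position: [0.5415, -0.2726, 0.0981]
tool_rot: [[-0.005, 1.0, -0.0], [1.0, 0.005, 0.0], [0.0, -0.0, -1.0]]
ft_force: [-0.0, 0.6, 0.2]
grip_width: 0.0431
```

Request:
play_rows(targets="0 0 0 0 0.5; 0 0 0 0 0.5")

```text
time_s: 3.4
position: [0.5419, -0.2729, 0.0992]
tool_rot: [[-0.005, 1.0, 0.001], [1.0, 0.005, -0.001], [-0.001, 0.001, -1.0]]
ft_force: [-0.8, -0.5, 0.3]
grip_width: 0.0427
```

```bash
python3 st.py
cat > look.py <<'E'
import sys
from m import *
from rig import eyes
n,i,r0,r1,c0,c1,f=sys.argv[1],sys.argv[2],*map(int,sys.argv[3:])
d=eyes.get_image(n); np.savez(f"{n}{i}.npz",**d)
cv2.imwrite(f"pics/{n}{i}.png",cv2.resize(d["pixels"][r0:r1,c0:c1,::-1],None,fx=f,fy=f,interpolation=cv2.INTER_NEAREST))
E
python3 look.py scene 2 180 290 370 470 5
```

```text
time_s 3.4
q [-37.8999, 34.1246, 76.1122, 0.0013, 69.673, -38.1867]
position [0.5419, -0.2729, 0.0992]
tool_rot [[-0.005, 1.0, 0.0013], [1.0, 0.005, -0.001], [-0.001, 0.0013, -1.0]]
ft_force [-0.8241, -0.4736, 0.3205]
grip_width 0.0427
```

View pics/scene2.png

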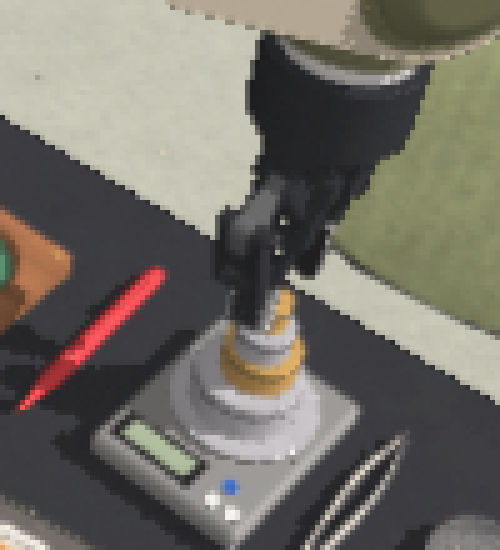

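Request:
play_rows(targets="-0.002 -0.002 0.0025 0 0.5; -0.002 -0.002 0.0025 0 0.55; -0.002 -0.002 0.0025 0 0.65; -0.002 -0.002 0.0025 0 0.75; -0.002 -0.002 0.0025 0 0.85", force=20)

```text
time_s: 3.95
position: [0.5395, -0.2747, 0.096]
tool_rot: [[-0.005, 1.0, 0.0], [1.0, 0.005, -0.0], [-0.0, 0.0, -1.0]]
ft_force: [-1.3, -1.1, 1.4]
grip_width: 0.0207
```

Request:
play_rows(targets="0 0 0 0 0.9; 0 0 0 0 0.9; 0 0 0 0 0.9")

```text
time_s: 4.25
position: [0.5396, -0.2747, 0.096]
tool_rot: [[-0.005, 1.0, 0.0], [1.0, 0.005, -0.0], [-0.0, 0.0, -1.0]]
ft_force: [-1.3, 0.2, 1.7]
grip_width: 0.0205
```

```bash
python3 st.py; python3 look.py scene 3 180 290 370 470 5
```

```text
time_s 4.25
q [-38.1709, 34.2567, 76.4853, -0.0052, 69.2454, -38.458]
position [0.5396, -0.2747, 0.096]
tool_rot [[-0.005, 1.0, 0.0001], [1.0, 0.005, -0.0002], [-0.0002, 0.0001, -1.0]]
ft_force [-1.2681, 0.1728, 1.6761]
grip_width 0.0205
```

View pics/scene3.png

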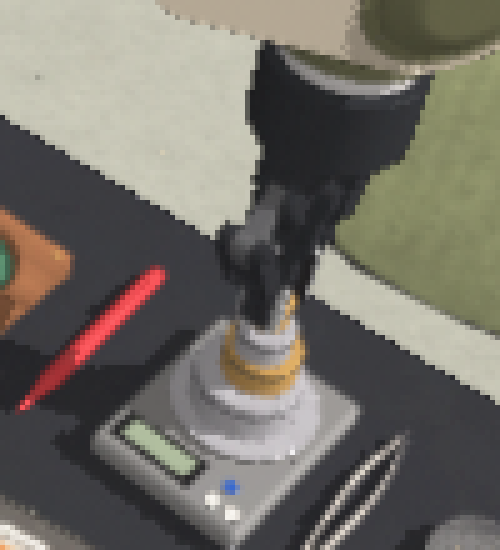

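Request:
play_rows(targets="0 0 -0.004 0 0.9; 0 0 -0.01 0 0.9; 0 0 -0.03 0 0.9; 0 0 -0.06 0 0.9; 0 0 -0.1 0 0.9", force=30)

```text
time_s: 4.8
position: [0.539, -0.2742, 0.1959]
tool_rot: [[-0.005, 1.0, -0.002], [1.0, 0.005, 0.002], [0.002, -0.002, -1.0]]
ft_force: [0.9, 0.1, -0.9]
grip_width: 0.02
```

```bash
python3 st.py; python3 look.py scene 4 180 290 370 470 5
```

```text
time_s 4.8
q [-38.1709, 28.8651, 68.4843, 0.0075, 82.8328, -38.4576]
position [0.539, -0.2742, 0.1959]
tool_rot [[-0.005, 1.0, -0.0024], [1.0, 0.005, 0.0021], [0.0021, -0.0024, -1.0]]
ft_force [0.9208, 0.1483, -0.9285]
grip_width 0.02
```

View pics/scene4.png

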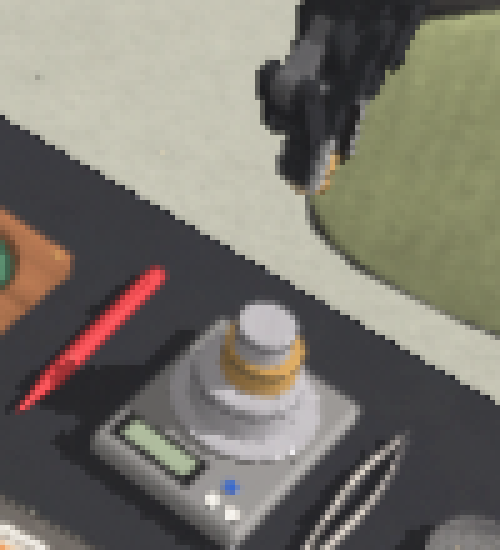

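Request:
play_rows(targets="0.025 -0.007 0 0 0.9; 0.065 -0.019 0 0 0.9; 0.105 -0.031 0 0 0.9; 0.145 -0.043 0 0 0.9; 0.185 -0.055 0 0 0.9")

```text
time_s: 5.35
position: [0.4829, -0.0885, 0.1961]
tool_rot: [[-0.005, 1.0, 0.001], [1.0, 0.005, -0.0], [-0.0, 0.001, -1.0]]
ft_force: [0.8, 0.1, -0.8]
grip_width: 0.0201
```

Request:
play_rows(targets="0.04 -0.012 0 0 0.9; 0.08 -0.024 0 0 0.9; 0.12 -0.036 0 0 0.9; 0.16 -0.047 0 0 0.9; 0.2 -0.058 0 0 0.9")

```text
time_s: 5.85
position: [0.4239, 0.1113, 0.1963]
tool_rot: [[-0.005, 1.0, 0.001], [1.0, 0.005, 0.0], [0.0, 0.001, -1.0]]
ft_force: [0.3, 0.3, 0.2]
grip_width: 0.0198
```

Request:
play_rows(targets="0.04 -0.012 0 0 0.9; 0.08 -0.024 0 0 0.9; 0.12 -0.036 0 0 0.9; 0.16 -0.048 0 0 0.9; 0.195 -0.058 0 0 0.9")

```text
time_s: 6.35
position: [0.3647, 0.3063, 0.1962]
tool_rot: [[-0.006, 1.0, 0.001], [1.0, 0.006, 0.001], [0.001, 0.001, -1.0]]
ft_force: [0.6, 0.1, -1.0]
grip_width: 0.0198
```

Request:
play_rows(targets="0 0 0 0 0.9; 0 0 0 0 0.9; 0 0 0 0 0.9")

```text
time_s: 6.65
position: [0.3659, 0.3038, 0.1959]
tool_rot: [[-0.004, 1.0, 0.0], [1.0, 0.004, -0.0], [-0.0, 0.0, -1.0]]
ft_force: [-0.8, 0.1, -1.2]
grip_width: 0.02
```

```bash
python3 st.py; python3 look.py scene 5 90 250 180 340 5;python3 look.py top 5 130 250 180 340 5
python3 - <<'E'
from m import *
t=load("top5.npz")
C=t["pixels"][152:177,392:432,::-1]; cv2.imwrite("pics/t5z.png",cv2.resize(C,None,fx=16,fy=16,interpolation=cv2.INTER_NEAREST))
E
```

```text
time_s 6.65
q [25.4094, 16.2113, 89.1796, -0.0116, 74.6007, 25.165]
position [0.3659, 0.3038, 0.1959]
tool_rot [[-0.0043, 1.0, 0.0002], [1.0, 0.0043, -0.0001], [-0.0001, 0.0002, -1.0]]
ft_force [-0.7737, 0.0895, -1.2018]
grip_width 0.02
```

View pics/scene5.png

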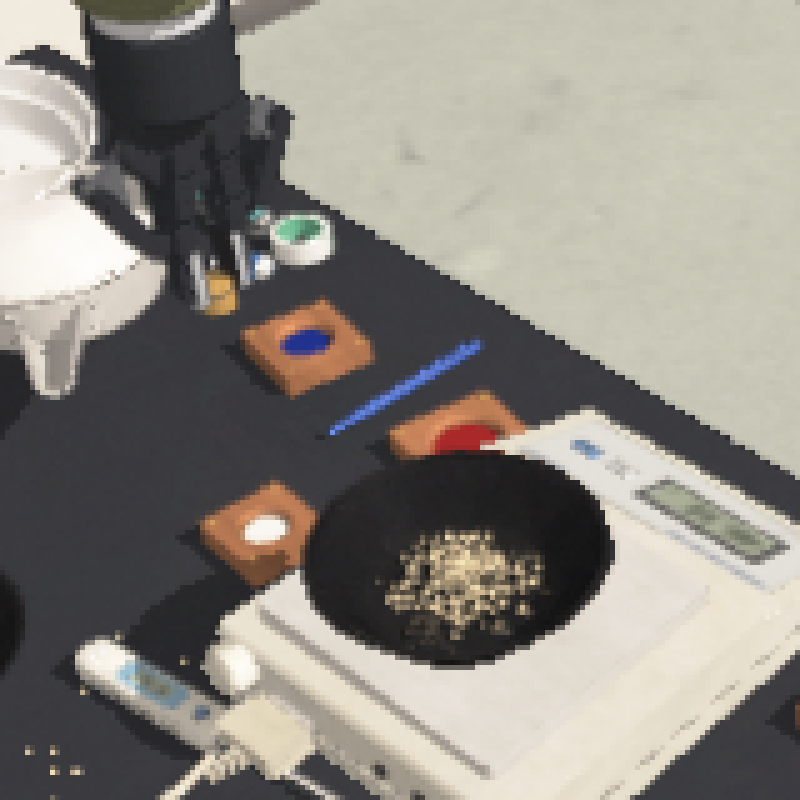

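View pics/t5z.png

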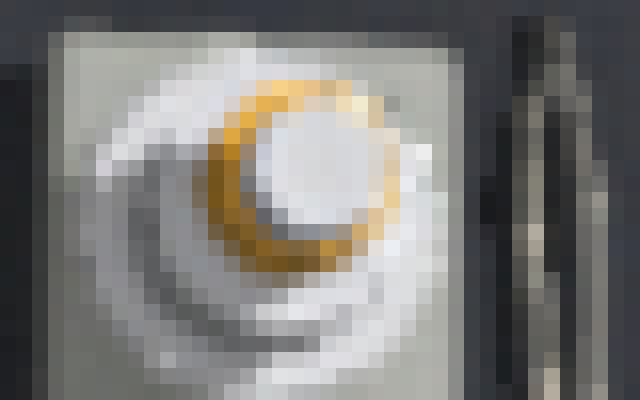

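Run:
```python
from m import *
s=load("scene5.npz");t=load("top5.npz")
hsv=cv2.cvtColor(s["pixels"],cv2.COLOR_RGB2HSV).astype(int)
m=(hsv[...,0]>11)&(hsv[...,0]<22)&(hsv[...,1]>62)
for v in range(138,155): print(v,''.join('#' if x else '.' for x in m[v,212:236]))
c,st=cen(m,(224,148)); print(c,st)
for z in(.1955,.19): print(ray(s,c,z))
print('expected px',proj(s,[[.3659,.3038,.1955],[.3659,.3038,.19]]))
print('100:',ray(t,(411.5,161.8),.087), 'scale rect corners')
p=ray(t,[(395.3,153.8),(420.8,154.8)],.019);print(p)
```

```text
138 ........................
139 ........................
140 ........................
141 ........................
142 ........................
143 ........................
144 .........#####..........
145 .........######.........
146 .........#######........
147 ..........#####.........
148 ..........######........
149 ..........######........
150 ..........######........
151 .........#######........
152 ........#######.........
153 ........................
154 ........................
[223.89090909 148.18181818] [220 144   8   9  55]
[[0.36832532 0.30040125 0.1955    ]]
[[0.3724523  0.30760412 0.19      ]]
expected px [[222.49030744 148.08069049]
 [222.83706793 149.65871265]]
100: [[ 0.53771325 -0.27610539  0.087     ]] scale rect corners
[[ 0.58423791 -0.23408334  0.019     ]
 [ 0.57995491 -0.32538238  0.019     ]]
```

Request:
play_rows(targets="0 0 0.03 0 0.9; 0 0 0.07 0 0.9; 0 0 0.11 0 0.9; 0 0 0.145 0 0.9; 0 0 0.145 0 0.9")

```text
time_s: 7.25
position: [0.3642, 0.3028, 0.0478]
tool_rot: [[-0.003, 1.0, -0.007], [1.0, 0.003, -0.003], [-0.003, -0.007, -1.0]]
ft_force: [-0.5, 0.1, 0.3]
grip_width: 0.0201
```

Request:
play_rows(targets="0 0 0 0 0.9; 0 0 0 0 0.9")

```text
time_s: 7.45
position: [0.3668, 0.3047, 0.0526]
tool_rot: [[-0.004, 1.0, 0.003], [1.0, 0.004, 0.001], [0.001, 0.003, -1.0]]
ft_force: [-1.5, -0.4, -0.5]
grip_width: 0.0202
```

```bash
python3 st.py; python3 look.py scene 6 160 230 200 280 9;python3 - <<'E'
from m import *
s=load("scene6.npz")
from rig import status
p=status.observe()["position"]
print(proj(s,[[p[0],p[1],p[2]-.009],[p[0],p[1],p[2]+.008]]))
hsv=cv2.cvtColor(s["pixels"],cv2.COLOR_RGB2HSV).astype(int)
m=(hsv[...,0]>14)&(hsv[...,0]<22)&(hsv[...,1]>62)
for v in range(178,198): print(v,''.join('#' if x else '.' for x in m[v,220:246]))
E
```

```text
time_s 7.45
q [25.4497, 27.4448, 100.4166, -0.0011, 51.9486, 25.1928]
position [0.3668, 0.3047, 0.0526]
tool_rot [[-0.0045, 1.0, 0.003], [1.0, 0.0045, 0.0014], [0.0014, 0.003, -1.0]]
ft_force [-1.4682, -0.3913, -0.5123]
grip_width 0.0202
[[231.24763763 187.62219081]
 [230.34873301 183.52833246]]
178 ..........................
179 ..........................
180 ..........................
181 ............#.............
182 ..........#####...........
183 ..........#####...........
184 ..........#####...........
185 ..........#####...........
186 ..........######..........
187 ...........#####..........
188 ...........####...........
189 .........#####............
190 ..........................
191 ..........................
192 ..........................
193 ..........................
194 ..#.......................
195 ..........................
196 ..........................
197 ..........................
```

View pics/scene6.png

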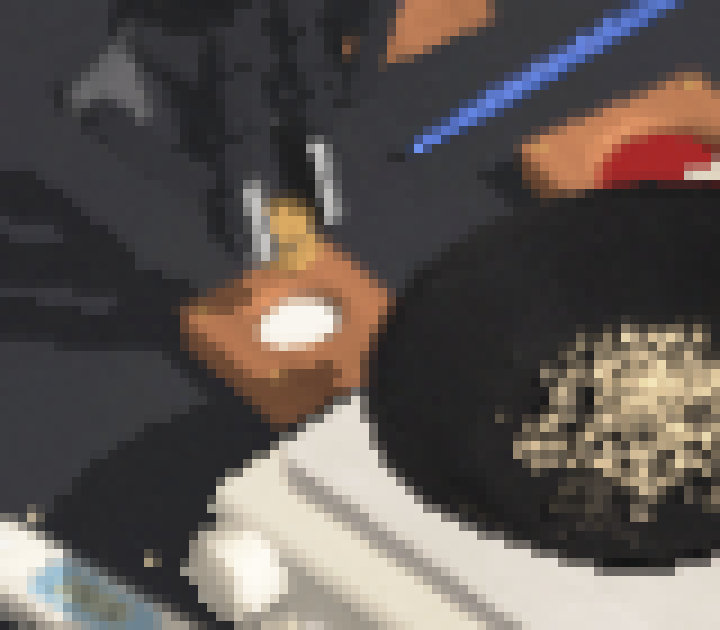

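Request:
play_rows(targets="0.0015 -0.001 0.01 0 0.9; 0.0015 -0.001 0.018 0 0.9; 0.0015 -0.001 0.024 0 0.9; 0.0015 -0.001 0.026 0 0.9; 0.0015 -0.001 0.026 0 0.9")

```text
time_s: 8.0
position: [0.3645, 0.3059, 0.0244]
tool_rot: [[-0.005, 1.0, -0.001], [1.0, 0.005, -0.0], [-0.0, -0.001, -1.0]]
ft_force: [0.4, -0.1, -0.9]
grip_width: 0.0195
```

Request:
play_rows(targets="0 0 0.001 0 0.9; 0 0 0.002 0 0.9; 0 0 0.002 0 0.9; 0 0 0.002 0 0.9")

```text
time_s: 8.4
position: [0.3647, 0.306, 0.0229]
tool_rot: [[-0.005, 1.0, 0.0], [1.0, 0.005, 0.0], [0.0, 0.0, -1.0]]
ft_force: [0.9, 0.8, 0.1]
grip_width: 0.0196
```

Request:
play_rows(targets="0 0 0.001 0 0.9; 0 0 0.002 0 0.9; 0 0 0.002 0 0.9; 0 0 0.002 0 0.9")

```text
time_s: 8.8
position: [0.3646, 0.3059, 0.0208]
tool_rot: [[-0.005, 1.0, -0.0], [1.0, 0.005, -0.0], [-0.0, -0.0, -1.0]]
ft_force: [-0.1, -0.2, -0.3]
grip_width: 0.02
```

```bash
python3 st.py; python3 look.py scene 7 160 230 200 280 9
```

```text
time_s 8.8
q [25.7081, 30.6468, 102.1413, -0.0006, 47.2154, 25.4219]
position [0.3646, 0.3059, 0.0208]
tool_rot [[-0.005, 1.0, -0.0001], [1.0, 0.005, -0.0], [-0.0, -0.0001, -1.0]]
ft_force [-0.132, -0.2185, -0.3323]
grip_width 0.02
```

View pics/scene7.png

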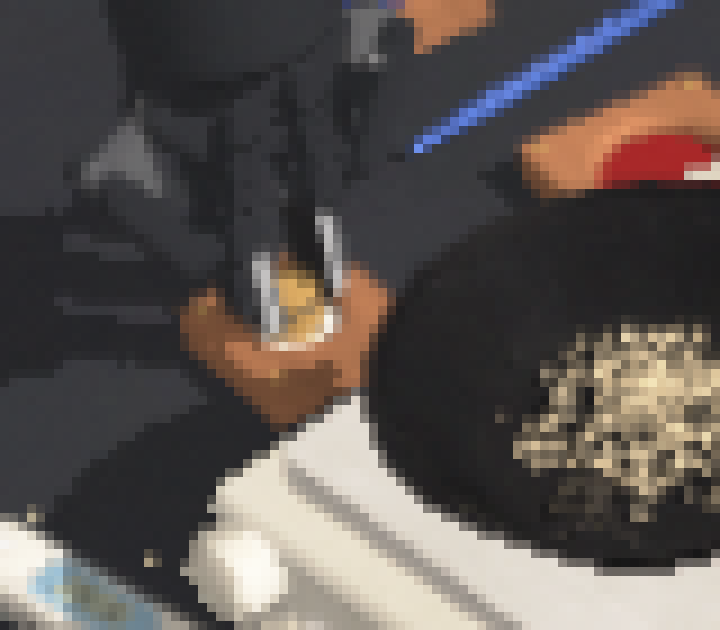

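Request:
play_rows(targets="0 0 0.001 0 0.9; 0 0 0.0015 0 0.9; 0 0 0.002 0 0.9; 0 0 0.002 0 0.9")

```text
time_s: 9.25
position: [0.3646, 0.3059, 0.019]
tool_rot: [[-0.005, 1.0, 0.0], [1.0, 0.005, 0.0], [0.0, 0.0, -1.0]]
ft_force: [-1.1, -1.3, 3.5]
grip_width: 0.0199
```

```bash
python3 st.py
```

```text
time_s 9.25
q [25.7082, 30.8329, 102.2356, -0.0017, 46.9268, 25.4208]
position [0.3646, 0.3059, 0.019]
tool_rot [[-0.005, 1.0, 0.0001], [1.0, 0.005, 0.0], [0.0, 0.0001, -1.0]]
ft_force [-1.1179, -1.2528, 3.5271]
grip_width 0.0199
```

Contact at 3.5 N: home on the felt. Release, look.

Request:
play_rows(targets="0 0 0 0 0.7; 0 0 0 0 0.6; 0 0 0 0 0.5; 0 0 0 0 0.5; 0 0 -0.01 0 0.5")

```text
time_s: 9.75
position: [0.3641, 0.3056, 0.0284]
tool_rot: [[-0.005, 1.0, -0.002], [1.0, 0.005, -0.001], [-0.001, -0.002, -1.0]]
ft_force: [0.5, 0.0, 0.8]
grip_width: 0.0425
```

Request:
play_rows(targets="0 0 -0.04 0 0.5; 0 0 -0.08 0 0.5; 0 0 -0.12 0 0.5; 0 0 -0.15 0 0.5; 0 0 -0.17 0 0.5")

```text
time_s: 10.25
position: [0.3648, 0.3061, 0.202]
tool_rot: [[-0.005, 1.0, 0.003], [1.0, 0.005, 0.002], [0.002, 0.003, -1.0]]
ft_force: [0.6, 0.0, -1.0]
grip_width: 0.0423
```

```bash
python3 st.py; python3 look.py scene 8 160 230 200 280 9
```

```text
time_s 10.25
q [25.7126, 15.8309, 88.6281, -0.0018, 75.3249, 25.4219]
position [0.3648, 0.3061, 0.202]
tool_rot [[-0.0051, 1.0, 0.0034], [1.0, 0.0051, 0.0016], [0.0016, 0.0034, -1.0]]
ft_force [0.5697, 0.0278, -1.0241]
grip_width 0.0423
```

View pics/scene8.png

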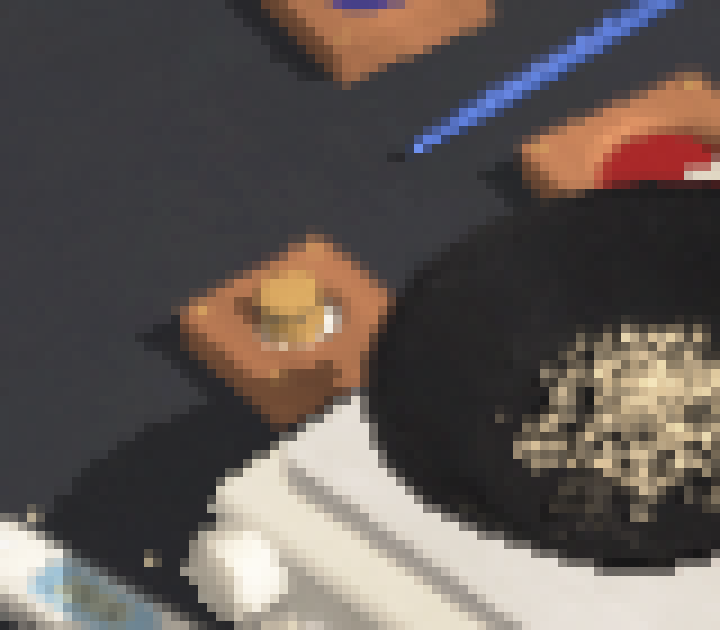

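```bash
python3 look.py top 8 150 190 385 435 12
python3 - <<'E'
from m import *
s=load("scene4.npz");t=load("top8.npz")
print(ray(s,(423.1,244.1),.087))
for n,d,b in(("t8a",t,(150,180,390,430)),("s4a",s,(236,280,400,446))):
    C=d["pixels"][b[0]:b[1],b[2]:b[3],::-1]
    cv2.imwrite(f"pics/{n}.png",cv2.resize(C,None,fx=13,fy=13,interpolation=cv2.INTER_NEAREST))
E
```

```text
[[ 0.53601525 -0.27659673  0.087     ]]
```

View pics/t8a.png

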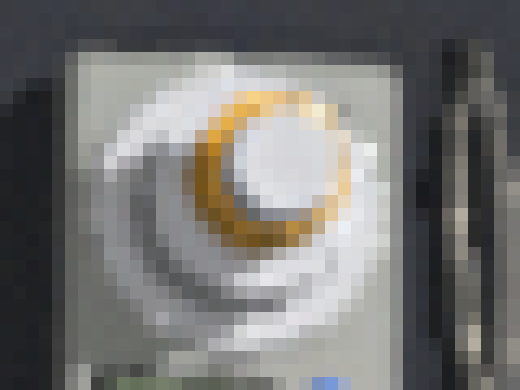

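View pics/s4a.png

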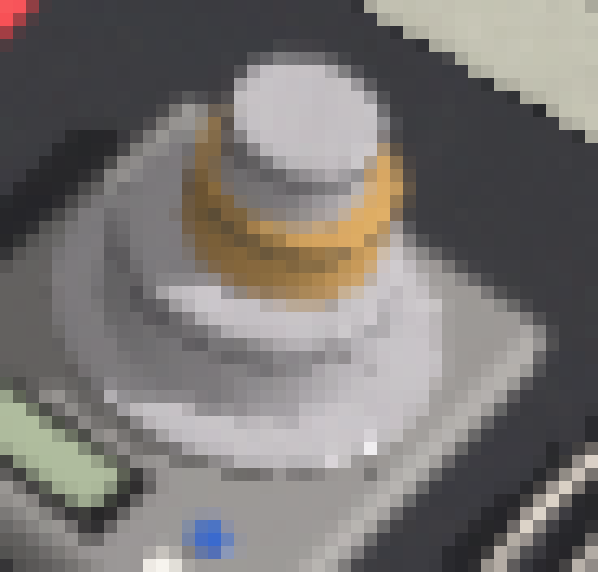

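Request:
play_rows(targets="-0.025 0.007 0 0 0.42; -0.067 0.019 0 0 0.42; -0.11 0.032 0 0 0.42; -0.153 0.044 0 0 0.42; -0.196 0.057 0 0 0.42")

```text
time_s: 10.85
position: [0.4222, 0.1086, 0.1982]
tool_rot: [[-0.005, 1.0, -0.001], [1.0, 0.005, 0.0], [0.0, -0.001, -1.0]]
ft_force: [0.2, -0.0, -0.2]
grip_width: 0.0495
```

Request:
play_rows(targets="-0.043 0.0125 0 0 0.42; -0.086 0.025 0 0 0.42; -0.129 0.0375 0 0 0.42; -0.172 0.05 0 0 0.42; -0.21 0.061 0 0 0.42")

```text
time_s: 11.35
position: [0.4845, -0.1015, 0.198]
tool_rot: [[-0.004, 1.0, -0.001], [1.0, 0.004, 0.001], [0.001, -0.001, -1.0]]
ft_force: [1.3, 0.4, -0.1]
grip_width: 0.0496
```

Request:
play_rows(targets="-0.043 0.0125 0 0 0.42; -0.086 0.025 0 0 0.42; -0.129 0.0375 0 0 0.42; -0.165 0.048 0 0 0.42; -0.177 0.0515 0 0 0.42")

```text
time_s: 11.85
position: [0.5369, -0.2792, 0.1972]
tool_rot: [[-0.002, 1.0, -0.002], [1.0, 0.002, 0.001], [0.001, -0.002, -1.0]]
ft_force: [-0.4, 0.1, -0.1]
grip_width: 0.0499
```

Request:
play_rows(targets="0 0 0.03 0 0.42; 0 0 0.06 0 0.42; 0 0 0.09 0 0.42; 0 0 0.1 0 0.42; 0 0 0.1 0 0.42")

```text
time_s: 12.35
position: [0.5365, -0.2752, 0.0977]
tool_rot: [[-0.005, 1.0, -0.003], [1.0, 0.005, 0.002], [0.002, -0.002, -1.0]]
ft_force: [0.1, -0.3, 1.0]
grip_width: 0.0495
```

Request:
play_rows(targets="0 0 0 0 0.42; 0 0 0 0 0.42")

```text
time_s: 12.55
position: [0.5376, -0.2765, 0.1004]
tool_rot: [[-0.005, 1.0, 0.002], [1.0, 0.005, -0.002], [-0.002, 0.002, -1.0]]
ft_force: [-0.1, 0.1, 0.4]
grip_width: 0.0499
```

```bash
python3 st.py
```

```text
time_s 12.55
q [-38.4213, 33.8343, 76.4705, 0.0015, 69.5396, -38.717]
position [0.5376, -0.2765, 0.1004]
tool_rot [[-0.0052, 1.0, 0.0021], [1.0, 0.0052, -0.0017], [-0.0017, 0.0021, -1.0]]
ft_force [-0.0753, 0.0612, 0.4167]
grip_width 0.0499
```

Request:
play_rows(targets="0 0 0.01 0 0.42; 0 0 0.017 0 0.42; 0 0 0.021 0 0.42; 0 0 0.021 0 0.45; 0 0 0.021 0 0.5", force=20)

```text
time_s: 13.05
position: [0.5371, -0.2762, 0.0778]
tool_rot: [[-0.005, 1.0, -0.0], [1.0, 0.005, 0.0], [0.0, -0.0, -1.0]]
ft_force: [0.1, 0.2, -0.7]
grip_width: 0.0425
```

Request:
play_rows(targets="0 0 0 0 0.55; 0 0 0 0 0.6; 0 0 0 0 0.65; 0 0 0 0 0.7; 0 0 0 0 0.8")

```text
time_s: 13.55
position: [0.537, -0.2763, 0.0782]
tool_rot: [[-0.005, 1.0, 0.0], [1.0, 0.005, -0.0], [-0.0, 0.0, -1.0]]
ft_force: [-2.2, -0.4, 3.6]
grip_width: 0.0288
```

Request:
play_rows(targets="0 0 0 0 0.8; 0 0 0 0 0.8", force=35)

```text
time_s: 13.75
position: [0.5371, -0.2763, 0.0783]
tool_rot: [[-0.005, 1.0, 0.0], [1.0, 0.005, -0.0], [-0.0, 0.0, -1.0]]
ft_force: [-2.6, 0.1, 5.2]
grip_width: 0.0278
```

```bash
python3 st.py; python3 look.py scene 9 180 290 370 470 5
```

```text
time_s 13.75
q [-38.437, 35.2937, 77.8743, -0.0117, 66.8051, -38.7196]
position [0.5371, -0.2763, 0.0783]
tool_rot [[-0.005, 1.0, 0.0003], [1.0, 0.005, -0.0004], [-0.0004, 0.0002, -1.0]]
ft_force [-2.5545, 0.1451, 5.156]
grip_width 0.0278
```

View pics/scene9.png

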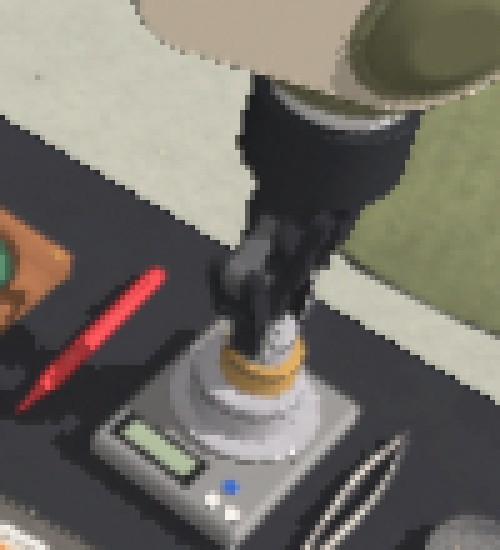

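Request:
play_rows(targets="0 0 -0.003 0 0.8; 0 0 -0.008 0 0.8; 0 0 -0.025 0 0.8; 0 0 -0.06 0 0.8; 0 0 -0.1 0 0.8")

```text
time_s: 14.3
position: [0.5366, -0.2758, 0.1781]
tool_rot: [[-0.005, 1.0, -0.002], [1.0, 0.005, 0.002], [0.002, -0.002, -1.0]]
ft_force: [0.5, -0.6, -1.0]
grip_width: 0.0279
```

Request:
play_rows(targets="0.025 -0.001 0 0 0.8; 0.065 -0.002 0 0 0.8; 0.105 -0.003 0 0 0.8; 0.15 -0.005 0 0 0.8; 0.195 -0.006 0 0 0.8")

```text
time_s: 14.8
position: [0.5297, -0.0796, 0.178]
tool_rot: [[-0.004, 1.0, 0.0], [1.0, 0.004, 0.0], [0.0, 0.0, -1.0]]
ft_force: [1.5, 0.4, -1.1]
grip_width: 0.028
```

Request:
play_rows(targets="0.045 -0.002 0 0 0.8; 0.09 -0.003 0 0 0.8; 0.135 -0.004 0 0 0.8; 0.18 -0.006 0 0 0.8; 0.225 -0.007 0 0 0.8")

```text
time_s: 15.3
position: [0.5215, 0.1457, 0.1781]
tool_rot: [[-0.005, 1.0, 0.0], [1.0, 0.005, 0.0], [0.0, 0.0, -1.0]]
ft_force: [1.3, -0.4, -0.7]
grip_width: 0.0279
```

Request:
play_rows(targets="0.045 -0.001 0 0 0.8; 0.09 -0.003 0 0 0.8; 0.135 -0.004 0 0 0.8; 0.18 -0.006 0 0 0.8; 0.225 -0.007 0 0 0.8")

```text
time_s: 15.8
position: [0.5133, 0.3707, 0.178]
tool_rot: [[-0.005, 1.0, 0.0], [1.0, 0.005, 0.0], [0.0, 0.0, -1.0]]
ft_force: [1.1, -0.0, -1.5]
grip_width: 0.0279
```

Request:
play_rows(targets="0.045 -0.001 0 0 0.8; 0.07 -0.002 0 0 0.8; 0.077 -0.0025 0 0 0.8; 0.077 -0.0025 0 0 0.8; 0.077 -0.0025 0 0 0.8")

```text
time_s: 16.3
position: [0.5112, 0.4447, 0.1778]
tool_rot: [[-0.004, 1.0, -0.0], [1.0, 0.004, -0.0], [-0.0, -0.0, -1.0]]
ft_force: [0.5, -0.2, -0.3]
grip_width: 0.0277
```

```bash
python3 st.py; python3 look.py scene 10 110 190 200 300 7; python3 look.py top 10 150 180 390 430 15
```

```text
time_s 16.3
q [31.0397, 37.0089, 56.3958, -0.0169, 86.6186, 30.7978]
position [0.5112, 0.4447, 0.1778]
tool_rot [[-0.0042, 1.0, -0.0002], [1.0, 0.0042, -0.0005], [-0.0005, -0.0002, -1.0]]
ft_force [0.4915, -0.1644, -0.3211]
grip_width 0.0277
```

View pics/scene10.png

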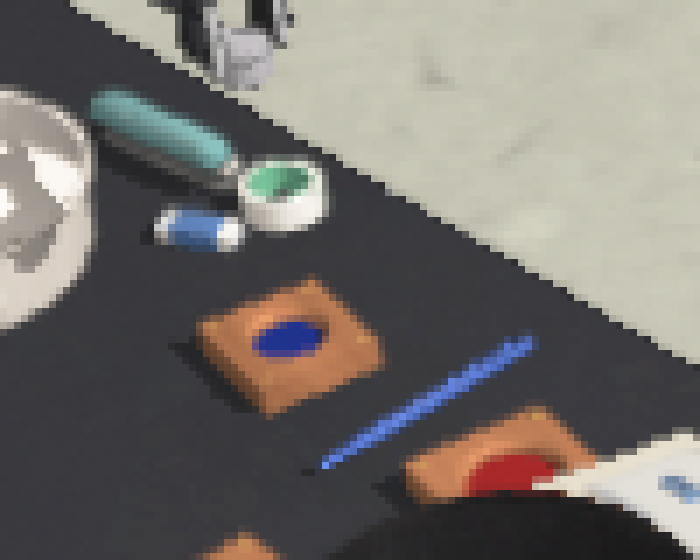

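View pics/top10.png

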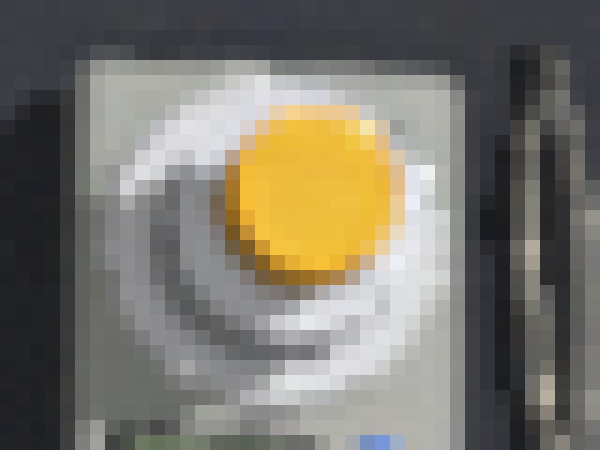

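Request:
play_rows(targets="0.0005 0 0.03 0 0.8; 0.0005 0 0.07 0 0.8; 0.0005 0 0.105 0 0.8; 0.0005 0 0.13 0 0.8; 0.0005 0 0.14 0 0.8")

```text
time_s: 16.9
position: [0.5104, 0.4446, 0.0354]
tool_rot: [[-0.004, 1.0, -0.004], [1.0, 0.004, -0.002], [-0.002, -0.004, -1.0]]
ft_force: [-0.1, -1.1, -0.5]
grip_width: 0.0279
```

Request:
play_rows(targets="0 0 0 0 0.8; 0 0 0 0 0.8")

```text
time_s: 17.1
position: [0.5118, 0.4462, 0.0395]
tool_rot: [[-0.005, 1.0, 0.002], [1.0, 0.005, 0.001], [0.001, 0.002, -1.0]]
ft_force: [0.6, 0.4, -0.3]
grip_width: 0.0277
```

```bash
python3 st.py; python3 look.py scene 11 120 190 200 290 8
```

```text
time_s 17.1
q [31.1201, 44.2306, 66.009, -0.003, 69.6187, 30.8631]
position [0.5118, 0.4462, 0.0395]
tool_rot [[-0.0045, 1.0, 0.0021], [1.0, 0.0045, 0.0012], [0.0012, 0.0021, -1.0]]
ft_force [0.5951, 0.4063, -0.2791]
grip_width 0.0277
```

View pics/scene11.png

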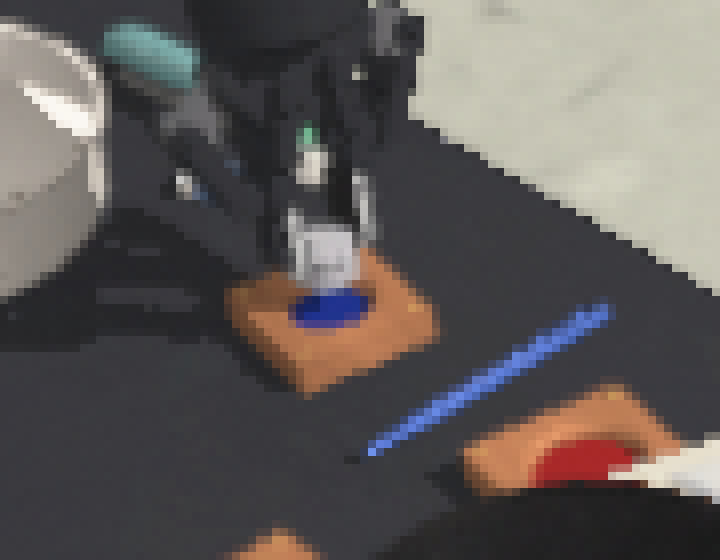

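Request:
play_rows(targets="0 0 0.005 0 0.8; 0 0 0.01 0 0.8; 0 0 0.014 0 0.8; 0 0 0.015 0 0.8; 0 0 0.015 0 0.8")

```text
time_s: 17.65
position: [0.5108, 0.4462, 0.0225]
tool_rot: [[-0.005, 1.0, -0.0], [1.0, 0.005, -0.0], [-0.0, -0.0, -1.0]]
ft_force: [-0.4, -1.0, -0.8]
grip_width: 0.0278
```

Request:
play_rows(targets="0 0 0.001 0 0.8; 0 0 0.002 0 0.8; 0 0 0.002 0 0.8; 0 0 0.002 0 0.8")

```text
time_s: 18.05
position: [0.511, 0.4462, 0.0209]
tool_rot: [[-0.005, 1.0, 0.0], [1.0, 0.005, 0.0], [0.0, 0.0, -1.0]]
ft_force: [0.1, 0.4, -1.6]
grip_width: 0.028
```

Request:
play_rows(targets="0 0 0.0005 0 0.8; 0 0 0.001 0 0.8; 0 0 0.0015 0 0.8; 0 0 0.0015 0 0.8")

```text
time_s: 18.45
position: [0.5109, 0.4462, 0.0194]
tool_rot: [[-0.005, 1.0, 0.0], [1.0, 0.005, 0.0], [0.0, 0.0, -1.0]]
ft_force: [-0.0, -0.2, -0.7]
grip_width: 0.028
```

Request:
play_rows(targets="0 0 0.0005 0 0.8; 0 0 0.001 0 0.8; 0 0 0.001 0 0.8")

```text
time_s: 18.75
position: [0.511, 0.4462, 0.0193]
tool_rot: [[-0.005, 1.0, 0.001], [1.0, 0.005, 0.0], [0.0, 0.001, -1.0]]
ft_force: [-2.3, -1.7, 6.4]
grip_width: 0.0277
```

```bash
python3 st.py; python3 look.py scene 12 120 190 200 290 8
```

```text
time_s 18.75
q [31.1583, 45.5422, 66.9736, -0.0057, 67.4531, 30.8695]
position [0.511, 0.4462, 0.0193]
tool_rot [[-0.0051, 1.0, 0.0005], [1.0, 0.0051, 0.0002], [0.0002, 0.0005, -1.0]]
ft_force [-2.3003, -1.7182, 6.4154]
grip_width 0.0277
```

View pics/scene12.png

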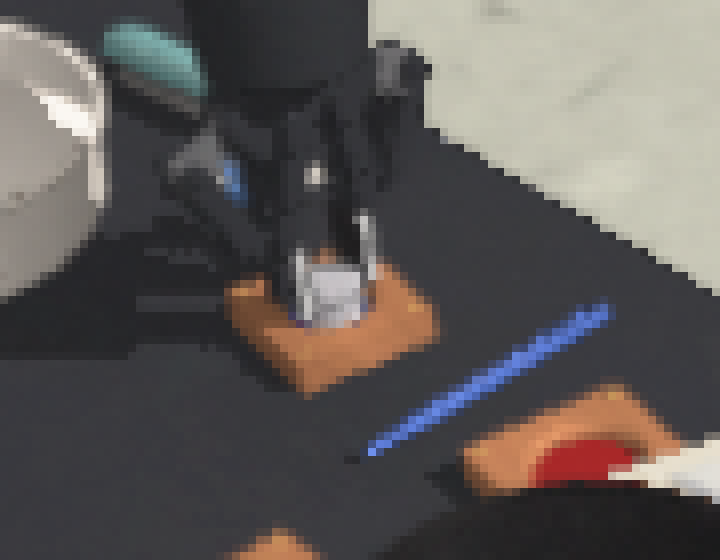

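Contact with the felt (6.4 N), weight sits in the bore. Release and rise.

Request:
play_rows(targets="0 0 0 0 0.6; 0 0 0 0 0.5; 0 0 0 0 0.45; 0 0 0 0 0.45; 0 0 -0.01 0 0.45")

```text
time_s: 19.3
position: [0.5103, 0.4458, 0.0273]
tool_rot: [[-0.005, 1.0, -0.002], [1.0, 0.005, -0.001], [-0.001, -0.002, -1.0]]
ft_force: [-0.3, -0.7, 0.0]
grip_width: 0.0473
```

Request:
play_rows(targets="0 0 -0.04 0 0.35; 0 0 -0.08 0 0.35; 0 0 -0.12 0 0.35; 0 0 -0.15 0 0.35; 0 0 -0.17 0 0.35")

```text
time_s: 19.8
position: [0.5112, 0.4464, 0.2022]
tool_rot: [[-0.005, 1.0, 0.004], [1.0, 0.005, 0.002], [0.002, 0.004, -1.0]]
ft_force: [-0.6, -0.4, 0.4]
grip_width: 0.0552
```

```bash
python3 st.py; python3 look.py scene 13 120 190 200 290 8
python3 - <<'E'
from m import *
from rig import eyes
t=eyes.get_image("top"); s=eyes.get_image("scene")
for n,d,seed in(('t',t,(410.6,162)),('s',s,(422,252))):
    hsv=cv2.cvtColor(d["pixels"],cv2.COLOR_RGB2HSV).astype(int)
    m=(hsv[...,0]>11)&(hsv[...,0]<25)&(hsv[...,1]>80)
    c,st=cen(m,seed); print(n,c,st,[ray(d,c,z)[0].round(4).tolist() for z in(.059,.064,.069)])
    mt=m&(hsv[...,2]>(215 if n=='t' else 175)); c,st=cen(mt,seed); print(' bright',c,st,ray(d,c,.069)[0].round(4))
C=s["pixels"][236:280,400:446,::-1]; cv2.imwrite("pics/s13a.png",cv2.resize(C,None,fx=13,fy=13,interpolation=cv2.INTER_NEAREST))
E
```

```text
time_s 19.8
q [31.1591, 36.1514, 54.0282, -0.0003, 89.5703, 30.8682]
position [0.5112, 0.4464, 0.2022]
tool_rot [[-0.0051, 1.0, 0.0037], [1.0, 0.0051, 0.0023], [0.0022, 0.0037, -1.0]]
ft_force [-0.629, -0.4209, 0.4125]
grip_width 0.0552
t [410.21052632 162.65789474] [405 157  12  12 114] [[0.5416, -0.2776, 0.059], [0.5403, -0.2765, 0.064], [0.5391, -0.2755, 0.069]]
 bright [410.82978723 162.0212766 ] [406 157  11  11  94] [ 0.5414 -0.2777  0.069 ]
s [421.92792793 250.36486486] [414 242  17  17 222] [[0.5398, -0.277, 0.059], [0.5356, -0.2785, 0.064], [0.5314, -0.2799, 0.069]]
 bright [422.77852349 249.08724832] [415 243  16  16 149] [ 0.5365 -0.2793  0.069 ]
```

View pics/scene13.png

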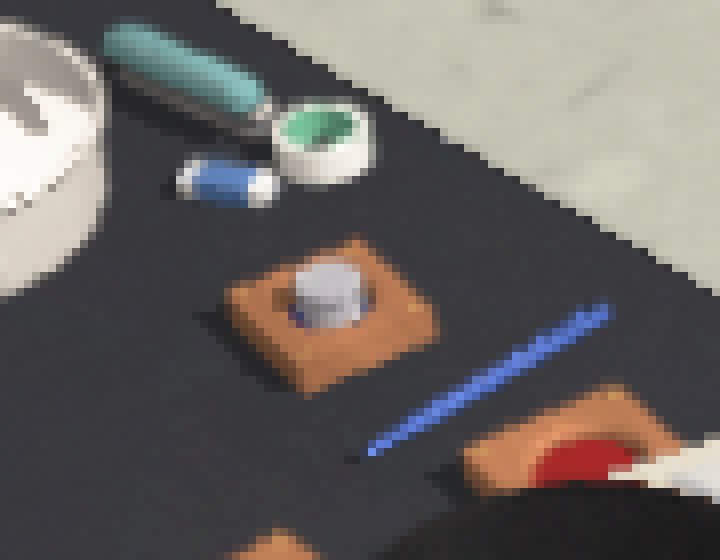

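View pics/s13a.png

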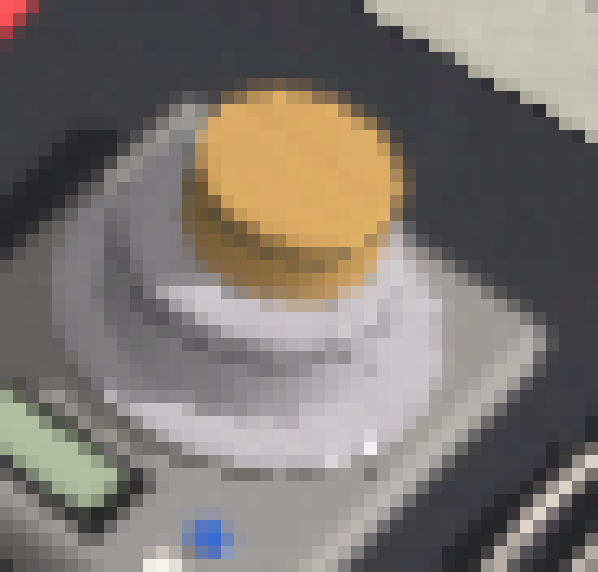

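Request:
play_rows(targets="-0.025 0.001 0 0 0.35; -0.065 0.002 0 0 0.35; -0.105 0.004 0 0 0.35; -0.15 0.005 0 0 0.35; -0.195 0.007 0 0 0.35")

```text
time_s: 20.45
position: [0.518, 0.2495, 0.1968]
tool_rot: [[-0.005, 1.0, -0.003], [1.0, 0.005, -0.001], [-0.001, -0.003, -1.0]]
ft_force: [1.4, 0.6, 0.8]
grip_width: 0.0552
```

Request:
play_rows(targets="-0.045 0.002 0 0 0.35; -0.09 0.003 0 0 0.35; -0.135 0.005 0 0 0.35; -0.18 0.006 0 0 0.35; -0.225 0.008 0 0 0.35")

```text
time_s: 20.95
position: [0.5271, 0.0246, 0.197]
tool_rot: [[-0.005, 1.0, -0.003], [1.0, 0.005, 0.0], [0.0, -0.003, -1.0]]
ft_force: [1.5, 0.7, -0.1]
grip_width: 0.0549
```

Request:
play_rows(targets="-0.045 0.002 0 0 0.35; -0.09 0.003 0 0 0.35; -0.135 0.005 0 0 0.35; -0.18 0.006 0 0 0.35; -0.225 0.008 0 0 0.35")

```text
time_s: 21.45
position: [0.5363, -0.2002, 0.1969]
tool_rot: [[-0.005, 1.0, -0.002], [1.0, 0.005, 0.001], [0.001, -0.002, -1.0]]
ft_force: [0.3, 0.0, -0.8]
grip_width: 0.0555
```

Request:
play_rows(targets="-0.04 0.001 0 0 0.35; -0.065 0.002 0.01 0 0.35; -0.079 0.003 0.04 0 0.35; -0.079 0.003 0.08 0 0.35; -0.079 0.003 0.11 0 0.35")

```text
time_s: 21.95
position: [0.5391, -0.2773, 0.0846]
tool_rot: [[-0.004, 1.0, -0.004], [1.0, 0.004, 0.003], [0.003, -0.004, -1.0]]
ft_force: [-0.0, -0.1, 0.7]
grip_width: 0.0554
```

Request:
play_rows(targets="0 0 0 0 0.35; 0 0 0 0 0.35; 0 0 0 0 0.35")

```text
time_s: 22.25
position: [0.5412, -0.278, 0.0899]
tool_rot: [[-0.005, 1.0, 0.002], [1.0, 0.005, -0.002], [-0.002, 0.002, -1.0]]
ft_force: [-0.1, -0.3, 0.8]
grip_width: 0.0554
```

```bash
python3 st.py
```

```text
time_s 22.25
q [-38.3249, 34.8493, 76.4576, -0.001, 68.5418, -38.6224]
position [0.5412, -0.278, 0.0899]
tool_rot [[-0.0052, 1.0, 0.0021], [1.0, 0.0052, -0.0017], [-0.0017, 0.0021, -1.0]]
ft_force [-0.0764, -0.3464, 0.7568]
grip_width 0.0554
```

Request:
play_rows(targets="0 0 0.012 0 0.35; 0 0 0.022 0 0.35; 0 0 0.028 0 0.35; 0 0 0.0305 0 0.35; 0 0 0.0305 0 0.38", force=20)

```text
time_s: 22.75
position: [0.5404, -0.2776, 0.0574]
tool_rot: [[-0.005, 1.0, -0.001], [1.0, 0.005, 0.0], [0.0, -0.001, -1.0]]
ft_force: [-0.7, 0.1, -0.3]
grip_width: 0.0528
```

Request:
play_rows(targets="0 0 0 0 0.42; 0 0 0 0 0.47; 0 0 0 0 0.52; 0 0 0 0 0.57; 0 0 0 0 0.65")

```text
time_s: 23.25
position: [0.5404, -0.2777, 0.0583]
tool_rot: [[-0.005, 1.0, -0.0], [1.0, 0.005, -0.0], [-0.0, -0.0, -1.0]]
ft_force: [-3.5, 0.6, 6.1]
grip_width: 0.0388
```

Request:
play_rows(targets="0 0 0 0 0.7; 0 0 0 0 0.7", force=40)

```text
time_s: 23.45
position: [0.5404, -0.2778, 0.0584]
tool_rot: [[-0.005, 1.0, 0.0], [1.0, 0.005, -0.0], [-0.0, 0.0, -1.0]]
ft_force: [-3.9, 1.2, 7.4]
grip_width: 0.0378
```

```bash
python3 st.py; python3 look.py scene 14 180 290 370 470 5
```

```text
time_s 23.45
q [-38.3448, 36.9879, 78.347, -0.0211, 64.6485, -38.6225]
position [0.5404, -0.2778, 0.0584]
tool_rot [[-0.005, 1.0, 0.0], [1.0, 0.005, -0.0004], [-0.0004, 0.0, -1.0]]
ft_force [-3.8657, 1.1608, 7.3691]
grip_width 0.0378
```

View pics/scene14.png

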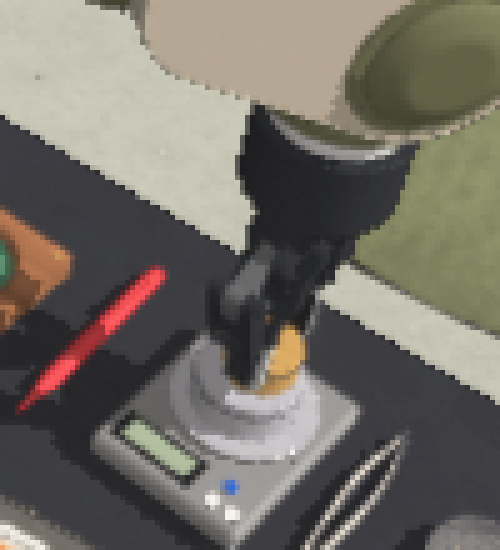

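Request:
play_rows(targets="0 0 -0.003 0 0.7; 0 0 -0.008 0 0.7; 0 0 -0.025 0 0.7; 0 0 -0.07 0 0.7; 0 0 -0.12 0 0.7")

```text
time_s: 24.0
position: [0.5401, -0.2772, 0.1781]
tool_rot: [[-0.005, 1.0, -0.003], [1.0, 0.005, 0.002], [0.002, -0.003, -1.0]]
ft_force: [0.5, -0.4, -1.8]
grip_width: 0.0383
```

Request:
play_rows(targets="0.02 -0.001 0 0 0.7; 0.055 -0.002 0 0 0.7; 0.095 -0.004 0 0 0.7; 0.14 -0.006 0 0 0.7; 0.185 -0.008 0 0 0.7")

```text
time_s: 24.5
position: [0.5313, -0.0911, 0.1779]
tool_rot: [[-0.004, 1.0, 0.0], [1.0, 0.004, 0.0], [0.0, 0.0, -1.0]]
ft_force: [0.2, 0.3, -0.8]
grip_width: 0.0378
```

Request:
play_rows(targets="0.045 -0.002 0 0 0.7; 0.09 -0.004 0 0 0.7; 0.135 -0.006 0 0 0.7; 0.18 -0.008 0 0 0.7; 0.225 -0.01 0 0 0.7")

```text
time_s: 25.0
position: [0.5201, 0.1341, 0.178]
tool_rot: [[-0.005, 1.0, 0.0], [1.0, 0.005, 0.0], [0.0, 0.0, -1.0]]
ft_force: [0.6, -0.1, -0.5]
grip_width: 0.0378
```

Request:
play_rows(targets="0.045 -0.002 0 0 0.7; 0.09 -0.004 0 0 0.7; 0.125 -0.006 0 0 0.7; 0.141 -0.0065 0 0 0.7; 0.141 -0.0065 0 0 0.7")

```text
time_s: 25.5
position: [0.5129, 0.2747, 0.1776]
tool_rot: [[-0.008, 1.0, -0.0], [1.0, 0.008, 0.0], [0.0, -0.0, -1.0]]
ft_force: [-0.4, -0.1, -2.1]
grip_width: 0.0384
```

Request:
play_rows(targets="0 0 0.02 0 0.7; 0 0 0.05 0 0.7; 0 0 0.08 0 0.7; 0 0 0.1 0 0.7; 0 0 0.11 0 0.7")

```text
time_s: 26.0
position: [0.513, 0.2715, 0.0661]
tool_rot: [[-0.003, 1.0, -0.003], [1.0, 0.003, -0.001], [-0.001, -0.003, -1.0]]
ft_force: [-0.1, 0.4, -1.7]
grip_width: 0.0377
```

```bash
python3 st.py; python3 look.py scene 15 120 200 220 320 7;python3 look.py top 15 150 195 380 440 11
```

```text
time_s 26.0
q [16.2205, 34.2898, 82.5317, -0.0193, 63.3454, 16.0311]
position [0.513, 0.2715, 0.0661]
tool_rot [[-0.0035, 1.0, -0.0027], [1.0, 0.0035, -0.0011], [-0.0011, -0.0027, -1.0]]
ft_force [-0.0835, 0.3971, -1.7274]
grip_width 0.0377
```

View pics/scene15.png

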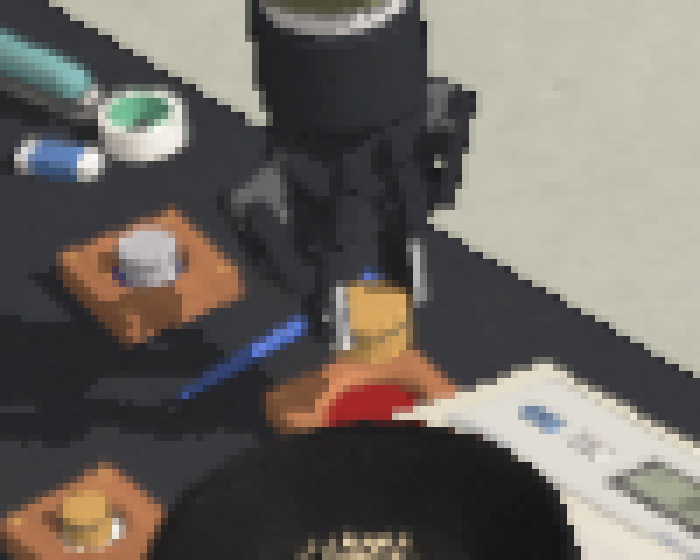

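View pics/top15.png

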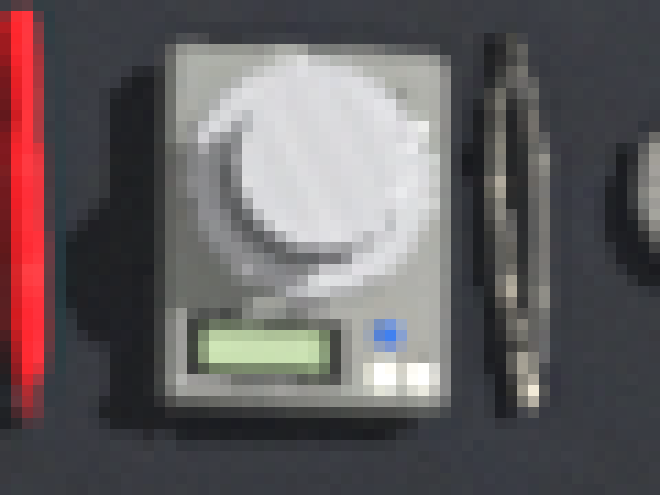

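Request:
play_rows(targets="0 0 0.015 0 0.7; 0 0 0.03 0 0.7; 0 0 0.04 0 0.7; 0 0 0.0435 0 0.7; 0 0 0.0435 0 0.7")

```text
time_s: 26.6
position: [0.5136, 0.2731, 0.0247]
tool_rot: [[-0.005, 1.0, 0.0], [1.0, 0.005, 0.0], [0.0, 0.0, -1.0]]
ft_force: [-0.0, 0.5, -1.8]
grip_width: 0.0379
```

Request:
play_rows(targets="0 0 0.001 0 0.7; 0 0 0.002 0 0.7; 0 0 0.002 0 0.7; 0 0 0.002 0 0.7")

```text
time_s: 27.0
position: [0.5134, 0.2732, 0.0226]
tool_rot: [[-0.005, 1.0, 0.0], [1.0, 0.005, 0.0], [0.0, 0.0, -1.0]]
ft_force: [0.4, 1.1, -1.6]
grip_width: 0.0376
```

```bash
python3 st.py; python3 look.py scene 16 120 200 220 320 7
```

```text
time_s 27.0
q [16.3661, 37.7079, 84.6987, -0.0024, 57.572, 16.0794]
position [0.5134, 0.2732, 0.0226]
tool_rot [[-0.005, 1.0, 0.0004], [1.0, 0.005, 0.0001], [0.0001, 0.0004, -1.0]]
ft_force [0.4177, 1.0917, -1.5618]
grip_width 0.0376
```

View pics/scene16.png

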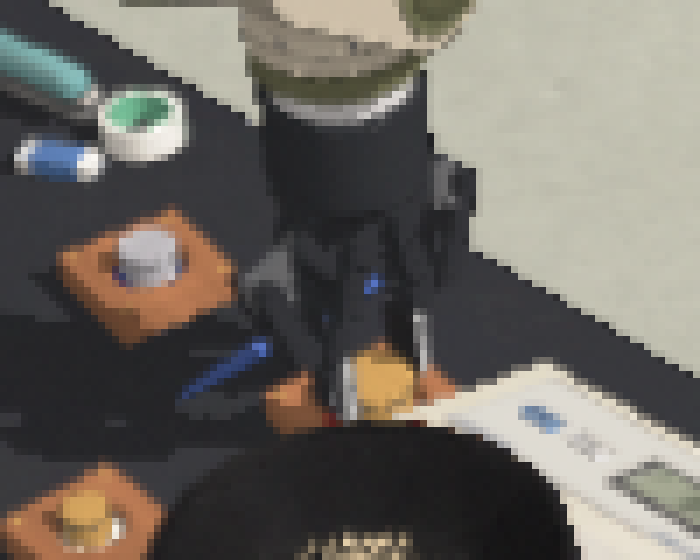

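Request:
play_rows(targets="0 0 0.001 0 0.7; 0 0 0.002 0 0.7; 0 0 0.002 0 0.7; 0 0 0.002 0 0.7")

```text
time_s: 27.45
position: [0.5133, 0.2732, 0.0203]
tool_rot: [[-0.005, 1.0, -0.0], [1.0, 0.005, -0.0], [-0.0, -0.0, -1.0]]
ft_force: [-0.3, 0.0, -1.8]
grip_width: 0.038
```

Request:
play_rows(targets="0 0 0.0005 0 0.7; 0 0 0.001 0 0.7; 0 0 0.001 0 0.7; 0 0 0.001 0 0.7")

```text
time_s: 27.85
position: [0.5134, 0.2732, 0.0195]
tool_rot: [[-0.005, 1.0, 0.0], [1.0, 0.005, 0.0], [0.0, 0.0, -1.0]]
ft_force: [-0.6, -1.2, 0.7]
grip_width: 0.038
```

Request:
play_rows(targets="0 0 0.0005 0 0.7; 0 0 0.001 0 0.7; 0 0 0.001 0 0.7")

```text
time_s: 28.15
position: [0.5134, 0.2732, 0.0194]
tool_rot: [[-0.005, 1.0, 0.001], [1.0, 0.005, 0.0], [0.0, 0.001, -1.0]]
ft_force: [-3.4, -2.2, 10.3]
grip_width: 0.0378
```

Request:
play_rows(targets="0 0 0 0 0.5; 0 0 0 0 0.4; 0 0 0 0 0.35; 0 0 0 0 0.35; 0 0 -0.01 0 0.35")

```text
time_s: 28.65
position: [0.5126, 0.273, 0.0275]
tool_rot: [[-0.005, 1.0, -0.003], [1.0, 0.005, -0.001], [-0.001, -0.003, -1.0]]
ft_force: [-0.8, 0.3, 0.6]
grip_width: 0.0553
```

Request:
play_rows(targets="0 0 -0.04 0 0.3; 0 0 -0.08 0 0.25; 0 0 -0.12 0 0.2; 0 0 -0.15 0 0.15; 0 0 -0.17 0 0.15")

```text
time_s: 29.15
position: [0.5136, 0.2733, 0.2018]
tool_rot: [[-0.005, 1.0, 0.004], [1.0, 0.005, 0.001], [0.001, 0.004, -1.0]]
ft_force: [-0.1, 1.4, 0.0]
grip_width: 0.0728
```

```bash
python3 st.py; python3 look.py scene 17 120 200 220 320 7
python3 - <<'E'
from m import *
from rig import eyes
t=eyes.get_image("top"); s=eyes.get_image("scene"); np.savez("top17.npz",**t)
C=s["pixels"][230:285,395:455,::-1]; cv2.imwrite("pics/s17a.png",cv2.resize(C,None,fx=11,fy=11,interpolation=cv2.INTER_NEAREST))
# top15: disc x: 235..~430?
for uv in [((240+425)/2/11+379.5,(60+250)/2/11+149.5)]: print(uv,ray(t,uv,.049))
hsv=cv2.cvtColor(t["pixels"],cv2.COLOR_RGB2HSV).astype(int)
for v in range(152,180): print(v,' '.join('%3d'%hsv[v,u,2] for u in range(395,422)))
E
```

```text
time_s 29.15
q [16.3697, 26.1507, 72.2157, -0.0015, 81.4087, 16.077]
position [0.5136, 0.2733, 0.2018]
tool_rot [[-0.0051, 1.0, 0.0038], [1.0, 0.0051, 0.0011], [0.0011, 0.0038, -1.0]]
ft_force [-0.1069, 1.3589, 0.0184]
grip_width 0.0728
(409.72727272727275, 163.5909090909091) [[ 0.54064438 -0.27792363  0.049     ]]
152  67  64  64  65  64  60  63  65  63  62  61  64  65  66  65  62  63  64  62  64  67  68  67  67  64  64  67
153  70  82  84  78  61  59  62  68  67  68  70  71  70  66  65  62  65  64  65  64  62  65  62  64  62  64  66
154  95 146 156 155 151 150 151 150 148 155 171 170 161 128 123 124 126 124 120 114 101  97  90  86  78  66  64
155 108 165 178 176 175 176 174 174 174 182 200 210 221 198 193 184 182 171 169 167 165 165 163 163 152 103  64
156 109 165 175 175 173 174 173 182 195 208 213 218 225 218 219 214 212 199 185 178 179 180 180 181 177 136  69
157 109 166 175 172 172 170 179 212 217 221 220 218 221 220 223 222 223 222 211 195 179 174 177 179 177 143  68
158 111 165 177 172 173 188 215 226 223 218 221 216 220 221 222 219 218 225 226 217 188 154 173 178 176 142  66
[... 1652 characters left out ...]
 220 202 182 177 174 141  68
174  99 110 109 107 106 113 138 165 144 140 134 127 127 155 200 202 211 226 225 220 202 182 174 177 176 140  67
175  99 109 109 107 108 108 118 133 132 136 141 144 165 213 229 226 225 216 185 179 181 175 175 177 176 141  69
176  97 109 109 107 107 107 105 107 114 121 143 178 189 204 202 186 180 173 169 170 175 175 176 177 174 139  67
177 101 112 107 106 107 104 107 125 160 163 156 139 139 143 152 171 171 168 172 175 176 176 177 179 175 139  67
178 121 152  97  83  90  74  88 131 150 148 141 123 129 154 161 174 175 176 176 175 176 178 178 177 175 139  66
179 127 160  68  82 118 112 114 129 122 100  98  96 100 114 109 110 155 178 170 189 217 196 178 179 175 139  69
```

View pics/scene17.png

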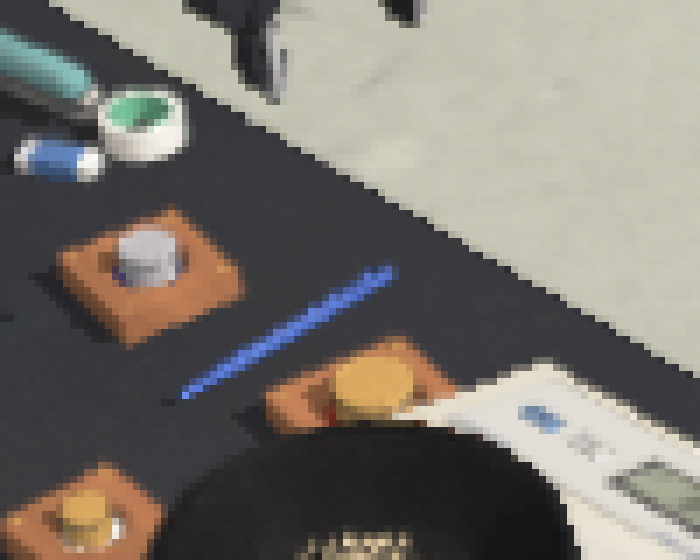

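View pics/s17a.png

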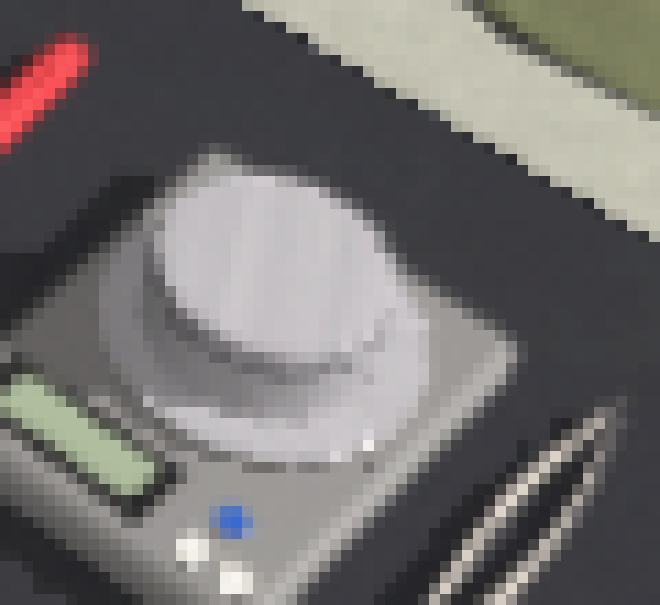

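Run:
```python
from m import *
t=load("top17.npz"); s=load("scene17.npz")
print(ray(t,(410.0,163.4),.049),ray(s,(419.7,253.8),.049))
print(proj(t,[[.54,-.278,.049],[.54,-.25,.049],[.54,-.306,.049],[.568,-.278,.049],[.512,-.278,.049]]))
```

```text
[[ 0.54132352 -0.27890636  0.049     ]] [[ 0.53432033 -0.27592364  0.049     ]]
[[409.75675524 163.7702518 ]
 [401.75457341 163.82079541]
 [417.75809909 163.71971349]
 [409.42495911 155.99598813]
 [410.09071548 171.59522248]]
```

Request:
play_rows(targets="-0.02 0.001 0 0 0.1; -0.055 0.002 0 0 0.1; -0.095 0.004 0 0 0.1; -0.14 0.006 0 0 0.1; -0.185 0.008 0 0 0.1")

```text
time_s: 29.8
position: [0.5214, 0.0868, 0.1971]
tool_rot: [[-0.006, 1.0, -0.002], [1.0, 0.006, 0.0], [0.0, -0.002, -1.0]]
ft_force: [0.3, -0.0, 0.3]
grip_width: 0.0767
```

Request:
play_rows(targets="-0.045 0.002 0 0 0.1; -0.09 0.004 0 0 0.1; -0.135 0.006 0 0 0.1; -0.18 0.007 0 0 0.1; -0.225 0.009 0 0 0.1")

```text
time_s: 30.3
position: [0.5315, -0.1383, 0.1971]
tool_rot: [[-0.005, 1.0, -0.002], [1.0, 0.005, 0.001], [0.001, -0.002, -1.0]]
ft_force: [0.1, -0.9, -0.8]
grip_width: 0.0767
```

Request:
play_rows(targets="-0.045 0.002 0 0 0.1; -0.09 0.004 0 0 0.1; -0.125 0.005 0 0 0.1; -0.141 0.006 0.01 0 0.1; -0.141 0.006 0.03 0 0.1")

```text
time_s: 30.8
position: [0.539, -0.2796, 0.1672]
tool_rot: [[-0.003, 1.0, 0.001], [1.0, 0.003, -0.001], [-0.001, 0.001, -1.0]]
ft_force: [0.0, 0.5, -0.4]
grip_width: 0.0765
```

Request:
play_rows(targets="0 0 0.02 0 0.1; 0 0 0.05 0 0.1; 0 0 0.08 0 0.1; 0 0 0.09 0 0.1; 0 0 0.09 0 0.1")

```text
time_s: 31.3
position: [0.5384, -0.2765, 0.0766]
tool_rot: [[-0.005, 1.0, -0.003], [1.0, 0.006, 0.003], [0.003, -0.003, -1.0]]
ft_force: [0.2, 0.1, 0.2]
grip_width: 0.0769
```

Request:
play_rows(targets="0 0 0 0 0.1; 0 0 0 0 0.1; 0 0 0 0 0.1")

```text
time_s: 31.6
position: [0.5395, -0.2779, 0.0795]
tool_rot: [[-0.005, 1.0, 0.002], [1.0, 0.005, -0.001], [-0.001, 0.002, -1.0]]
ft_force: [0.2, 0.4, -0.3]
grip_width: 0.0766
```

```bash
python3 st.py;python3 look.py scene 18 180 290 370 470 5
```

```text
time_s 31.6
q [-38.4205, 35.4182, 77.3661, 0.0001, 67.0952, -38.7115]
position [0.5395, -0.2779, 0.0795]
tool_rot [[-0.0051, 1.0, 0.0016], [1.0, 0.0051, -0.0013], [-0.0013, 0.0016, -1.0]]
ft_force [0.2216, 0.4353, -0.3384]
grip_width 0.0766
```

View pics/scene18.png

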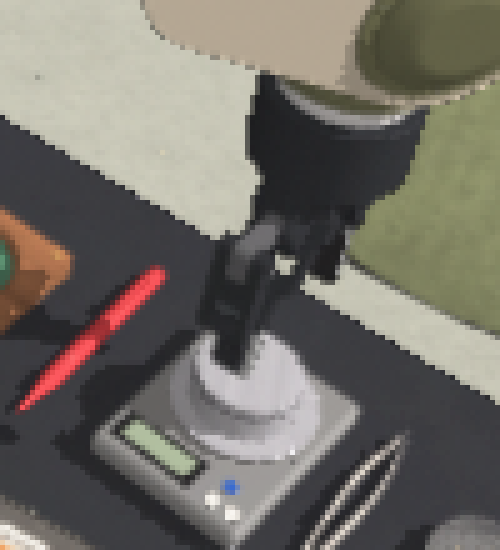

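Request:
play_rows(targets="0 0 0.015 0 0.1; 0 0 0.03 0 0.1; 0 0 0.04 0 0.1; 0 0 0.046 0 0.1; 0 0 0.046 0 0.12", force=20)

```text
time_s: 32.15
position: [0.5389, -0.2776, 0.0319]
tool_rot: [[-0.005, 1.0, -0.001], [1.0, 0.005, 0.001], [0.001, -0.001, -1.0]]
ft_force: [-0.3, -0.5, -0.7]
grip_width: 0.0748
```

Request:
play_rows(targets="0 0 0 0 0.17; 0 0 0 0 0.22; 0 0 0 0 0.28; 0 0 0 0 0.34; 0 0 0 0 0.4")

```text
time_s: 32.65
position: [0.5382, -0.2777, 0.0329]
tool_rot: [[-0.005, 1.0, -0.002], [1.0, 0.005, -0.0], [-0.0, -0.002, -1.0]]
ft_force: [-6.5, 0.3, 5.8]
grip_width: 0.055
```

Request:
play_rows(targets="0 0 0 0 0.5; 0 0 0 0 0.5; 0 0 0 0 0.5", force=50)

```text
time_s: 32.95
position: [0.5382, -0.2778, 0.0332]
tool_rot: [[-0.005, 1.0, -0.002], [1.0, 0.005, -0.0], [-0.0, -0.002, -1.0]]
ft_force: [-6.6, 0.8, 8.0]
grip_width: 0.0538
```

```bash
python3 st.py;python3 look.py scene 19 180 290 370 470 5
```

```text
time_s 32.95
q [-38.4531, 38.713, 79.9089, -0.0768, 61.439, -38.7152]
position [0.5382, -0.2778, 0.0332]
tool_rot [[-0.0052, 1.0, -0.0016], [1.0, 0.0052, -0.0003], [-0.0003, -0.0016, -1.0]]
ft_force [-6.6314, 0.8002, 8.0303]
grip_width 0.0538
```

View pics/scene19.png

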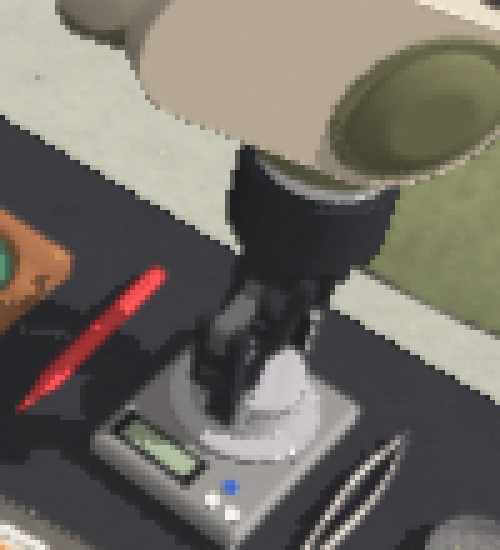

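Request:
play_rows(targets="0 0 -0.003 0 0.5; 0 0 -0.007 0 0.5; 0 0 -0.02 0 0.5; 0 0 -0.05 0 0.5; 0 0 -0.08 0 0.5")

```text
time_s: 33.5
position: [0.5389, -0.2775, 0.1136]
tool_rot: [[-0.005, 1.0, -0.001], [1.0, 0.005, 0.001], [0.001, -0.001, -1.0]]
ft_force: [0.9, 0.3, -4.3]
grip_width: 0.0541
```

Request:
play_rows(targets="0.02 -0.002 0 0 0.5; 0.055 -0.005 0 0 0.5; 0.095 -0.008 0 0 0.5; 0.135 -0.011 0 0 0.5; 0.165 -0.013 0 0 0.5")

```text
time_s: 34.0
position: [0.5248, -0.1105, 0.1131]
tool_rot: [[-0.006, 1.0, 0.0], [1.0, 0.006, 0.0], [0.0, 0.0, -1.0]]
ft_force: [-0.4, -0.9, -4.4]
grip_width: 0.0539
```

Request:
play_rows(targets="0.012 -0.001 0 0 0.5; 0.0157 -0.0018 0.01 0 0.5; 0.0157 -0.0018 0.03 0 0.5; 0.0157 -0.0018 0.04 0 0.5; 0.0157 -0.0018 0.04 0 0.5")

```text
time_s: 34.5
position: [0.5227, -0.0977, 0.0708]
tool_rot: [[-0.004, 1.0, -0.003], [1.0, 0.004, 0.001], [0.001, -0.003, -1.0]]
ft_force: [-0.7, 0.2, -5.1]
grip_width: 0.0537
```

Request:
play_rows(targets="0 0 0 0 0.5; 0 0 0 0 0.5")

```text
time_s: 34.7
position: [0.5238, -0.0976, 0.0729]
tool_rot: [[-0.005, 1.0, 0.001], [1.0, 0.005, -0.001], [-0.001, 0.001, -1.0]]
ft_force: [-0.3, -0.2, -3.9]
grip_width: 0.0537
```

```bash
python3 st.py;python3 look.py scene 20 160 270 310 430 6
```

```text
time_s 34.7
q [-23.2976, 29.9028, 90.2498, -0.0027, 59.7719, -23.5542]
position [0.5238, -0.0976, 0.0729]
tool_rot [[-0.0045, 1.0, 0.0012], [1.0, 0.0045, -0.0006], [-0.0006, 0.0012, -1.0]]
ft_force [-0.3219, -0.2166, -3.9262]
grip_width 0.0537
```

View pics/scene20.png

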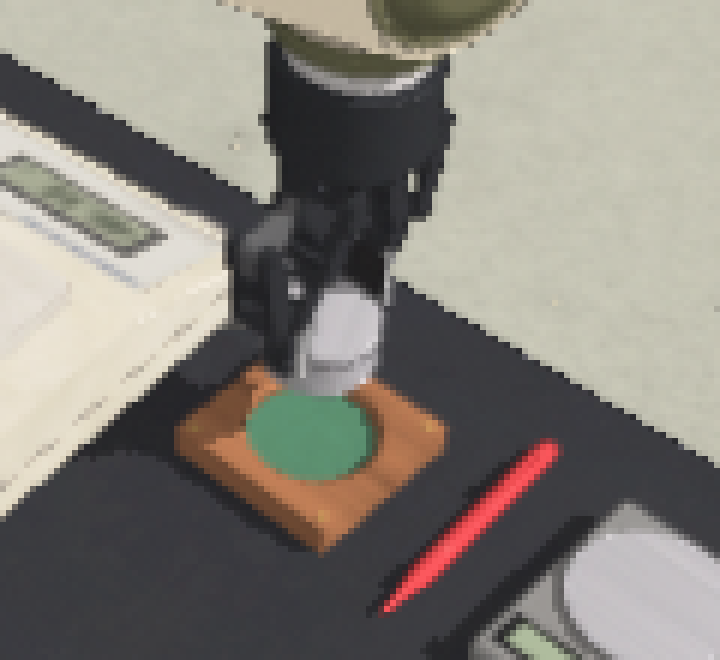

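Run:
```python
from m import *
s=load("scene20.npz")
print([(proj(s,[[.5233,-.0972,z]])[0]+.5-[310,160])*6 for z in(.012,.0645,.09)])
hsv=cv2.cvtColor(s["pixels"],cv2.COLOR_RGB2HSV).astype(int)
for v in (219,221,222,223): print(v,[(u,hsv[v,u].tolist()) for u in range(366,378)])
print([(proj(s,[[.5233+.028*np.cos(a),-.0972+.028*np.sin(a),.0645]])[0]+.5-[310,160])*6 for a in (np.radians(-47),np.radians(133))])
```

```text
[array([312.34751995, 429.98453545]), array([321.18329971, 354.3788409 ]), array([325.70271337, 315.70727846])]
219 [(366, [150, 4, 192]), (367, [150, 5, 194]), (368, [158, 5, 196]), (369, [158, 6, 183]), (370, [158, 7, 151]), (371, [150, 5, 149]), (372, [143, 7, 156]), (373, [120, 9, 87]), (374, [120, 16, 63]), (375, [120, 16, 63]), (376, [128, 16, 62]), (377, [132, 21, 62])]
221 [(366, [150, 6, 135]), (367, [158, 7, 137]), (368, [150, 5, 156]), (369, [150, 6, 179]), (370, [150, 5, 186]), (371, [156, 7, 185]), (372, [130, 7, 113]), (373, [114, 18, 70]), (374, [115, 24, 65]), (375, [120, 20, 65]), (376, [120, 20, 64]), (377, [120, 16, 64])]
222 [(366, [165, 6, 166]), (367, [158, 6, 174]), (368, [158, 6, 181]), (369, [150, 6, 185]), (370, [158, 5, 195]), (371, [0, 12, 168]), (372, [3, 24, 96]), (373, [120, 12, 65]), (374, [114, 20, 64]), (375, [114, 20, 65]), (376, [114, 20, 64]), (377, [120, 16, 64])]
223 [(366, [150, 6, 168]), (367, [150, 4, 174]), (368, [150, 6, 179]), (369, [171, 10, 185]), (370, [173, 10, 220]), (371, [9, 80, 194]), (372, [11, 114, 146]), (373, [8, 72, 96]), (374, [175, 22, 70]), (375, [120, 16, 65]), (376, [114, 20, 64]), (377, [120, 16, 63])]
[array([381.04833445, 354.08389159]), array([261.32716344, 354.67374638])]
```

Request:
play_rows(targets="0 0 0.015 0 0.5; 0 0 0.03 0 0.5; 0 0 0.042 0 0.5; 0 0 0.047 0 0.5; 0 0 0.047 0 0.5")

```text
time_s: 35.25
position: [0.5232, -0.0971, 0.025]
tool_rot: [[-0.005, 1.0, -0.001], [1.0, 0.005, 0.0], [0.0, -0.001, -1.0]]
ft_force: [-1.1, -0.7, -5.4]
grip_width: 0.054
```

Request:
play_rows(targets="0 0 0.001 0 0.5; 0 0 0.002 0 0.5; 0 0 0.003 0 0.5; 0 0 0.003 0 0.5")

```text
time_s: 35.65
position: [0.5236, -0.0973, 0.0226]
tool_rot: [[-0.005, 1.0, 0.001], [1.0, 0.005, -0.001], [-0.001, 0.001, -1.0]]
ft_force: [-1.3, -2.5, -2.9]
grip_width: 0.0537
```

Request:
play_rows(targets="0 0 0.0005 0 0.5; 0 0 0.001 0 0.5; 0 0 0.0015 0 0.5; 0 0 0.0015 0 0.5")

```text
time_s: 36.05
position: [0.5234, -0.0972, 0.0208]
tool_rot: [[-0.005, 1.0, 0.0], [1.0, 0.005, -0.0], [-0.0, 0.0, -1.0]]
ft_force: [-2.7, -4.0, -2.4]
grip_width: 0.0542
```

```bash
python3 st.py;python3 look.py scene 21 160 270 310 430 6
```

```text
time_s 36.05
q [-23.266, 34.378, 93.0677, -0.0112, 52.5464, -23.545]
position [0.5234, -0.0972, 0.0208]
tool_rot [[-0.005, 1.0, 0.0001], [1.0, 0.005, -0.0002], [-0.0002, 0.0001, -1.0]]
ft_force [-2.7148, -3.9772, -2.3767]
grip_width 0.0542
```

View pics/scene21.png

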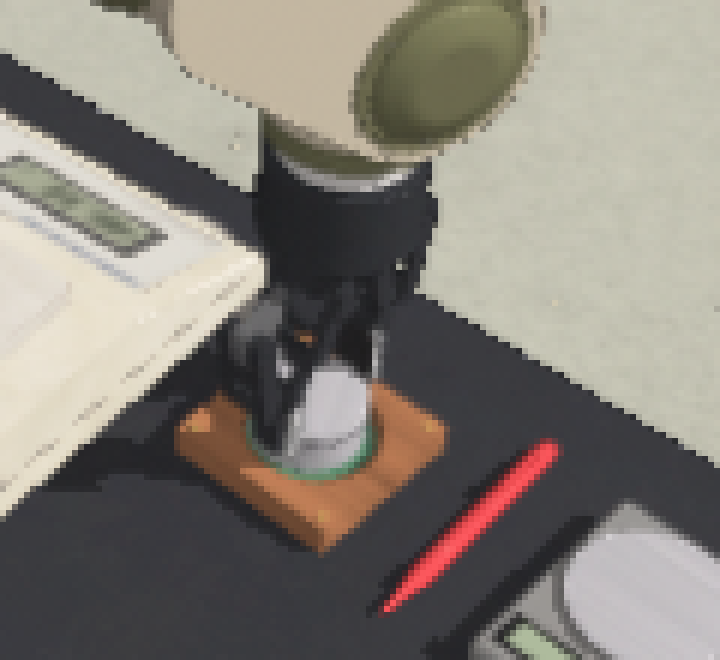

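Request:
play_rows(targets="-0.001 -0.0005 0 0 0.5; -0.001 -0.0005 0.0005 0 0.5; -0.001 -0.0005 0.001 0 0.5; -0.001 -0.0005 0.001 0 0.5")

```text
time_s: 36.5
position: [0.5228, -0.0977, 0.0199]
tool_rot: [[-0.005, 1.0, -0.0], [1.0, 0.005, 0.0], [0.0, -0.0, -1.0]]
ft_force: [-0.9, 0.1, -1.9]
grip_width: 0.0538
```

Request:
play_rows(targets="0 0 0.0005 0 0.5; 0 0 0.001 0 0.5; 0 0 0.001 0 0.5; 0 0 0.001 0 0.5")

```text
time_s: 36.9
position: [0.5228, -0.0978, 0.0198]
tool_rot: [[-0.005, 1.0, 0.0], [1.0, 0.005, 0.0], [0.0, 0.0, -1.0]]
ft_force: [-2.9, 3.0, 8.4]
grip_width: 0.0539
```

Request:
play_rows(targets="0 0 0 0 0.35; 0 0 0 0 0.25; 0 0 0 0 0.2; 0 0 0 0 0.2; 0 0 -0.005 0 0.18", force=20)

```text
time_s: 37.4
position: [0.5226, -0.0981, 0.0235]
tool_rot: [[-0.005, 1.0, -0.001], [1.0, 0.005, 0.0], [0.0, -0.001, -1.0]]
ft_force: [0.5, 0.8, -0.2]
grip_width: 0.0697
```

Request:
play_rows(targets="0 0 -0.02 0 0.18; 0 0 -0.05 0 0.18; 0 0 -0.09 0 0.18; 0 0 -0.13 0 0.18; 0 0 -0.17 0 0.18")

```text
time_s: 37.9
position: [0.5226, -0.098, 0.1959]
tool_rot: [[-0.005, 1.0, 0.0], [1.0, 0.005, -0.0], [-0.0, 0.0, -1.0]]
ft_force: [-0.5, -0.1, 0.0]
grip_width: 0.07
```

Request:
play_rows(targets="0.01 -0.02 -0.01 0 0.18; 0.02 -0.05 -0.02 0 0.18; 0.02 -0.09 -0.03 0 0.18; 0.02 -0.12 -0.03 0 0.18; 0.02 -0.14 -0.03 0 0.18")

```text
time_s: 38.4
position: [0.3809, -0.0784, 0.2244]
tool_rot: [[-0.005, 1.0, 0.001], [1.0, 0.005, -0.001], [-0.001, 0.001, -1.0]]
ft_force: [-0.7, 0.1, 0.2]
grip_width: 0.0698
```

Request:
play_rows(targets="0 0 0 0 0.18; 0 0 0 0 0.18; 0 0 0 0 0.18")

```text
time_s: 38.7
position: [0.3836, -0.079, 0.2239]
tool_rot: [[-0.005, 1.0, 0.0], [1.0, 0.005, -0.0], [-0.0, 0.0, -1.0]]
ft_force: [-0.5, 0.6, -1.1]
grip_width: 0.0701
```

```bash
python3 st.py;python3 look.py scene 22 130 330 200 500 2.6 2>/dev/null || python3 look.py scene 22 130 330 200 500 2; python3 look.py top 22 140 240 190 470 2
python3 - <<'E'
from m import *
t=load("top22.npz")
o=[]
for (u,v) in((358,171),(254,174),(206,175),(243,215)):
    o.append(cv2.resize(t["pixels"][v-17:v+17,u-17:u+17,::-1],(340,290),interpolation=cv2.INTER_NEAREST))
cv2.imwrite("pics/t22z.png",np.vstack([np.hstack(o[:2]),np.hstack(o[2:])]))
s=load("scene22.npz");o=[]
for (u,v) in((361,230),(272,176),(241,157),(232,194)):
    o.append(cv2.resize(s["pixels"][v-20:v+20,u-22:u+22,::-1],(374,298),interpolation=cv2.INTER_NEAREST))
cv2.imwrite("pics/s22z.png",np.vstack([np.hstack(o[:2]),np.hstack(o[2:])]))
E
```

```text
time_s 38.7
q [-29.0943, 6.072, 97.5571, 0.0059, 76.3423, -29.3895]
position [0.3836, -0.079, 0.2239]
tool_rot [[-0.0051, 1.0, 0.0005], [1.0, 0.0051, -0.0002], [-0.0002, 0.0005, -1.0]]
ft_force [-0.4727, 0.5855, -1.0642]
grip_width 0.0701
```

View pics/t22z.png

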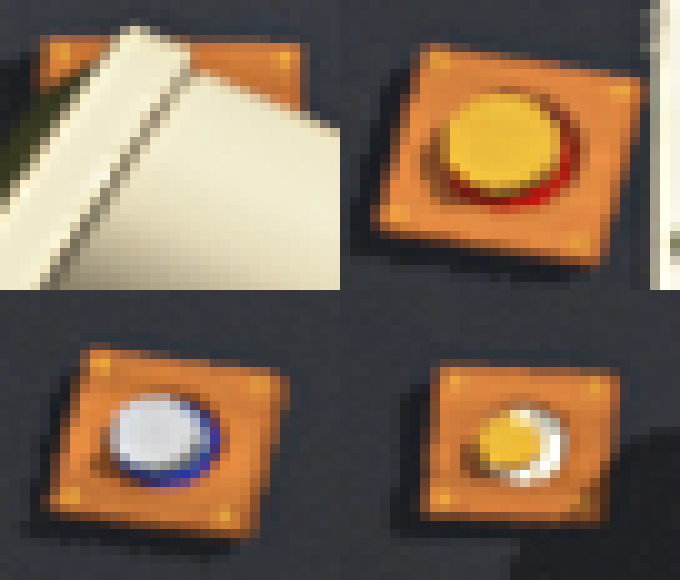

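View pics/s22z.png

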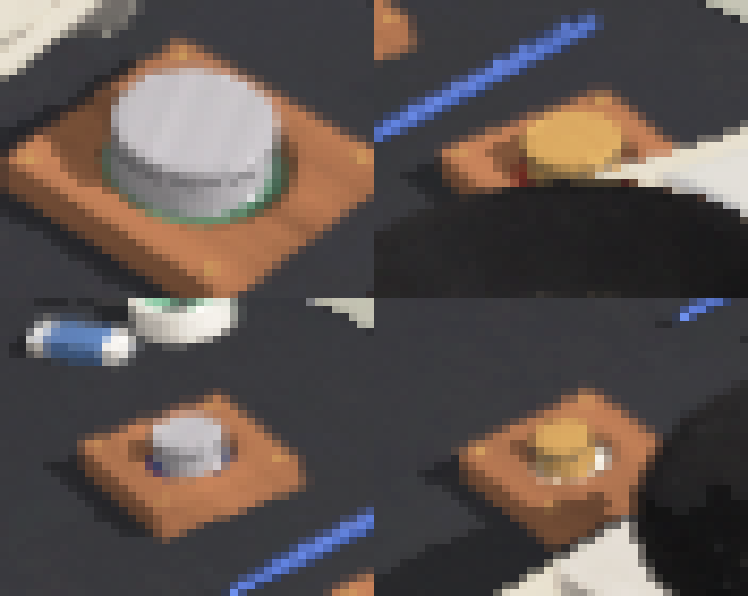

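View pics/scene22.png

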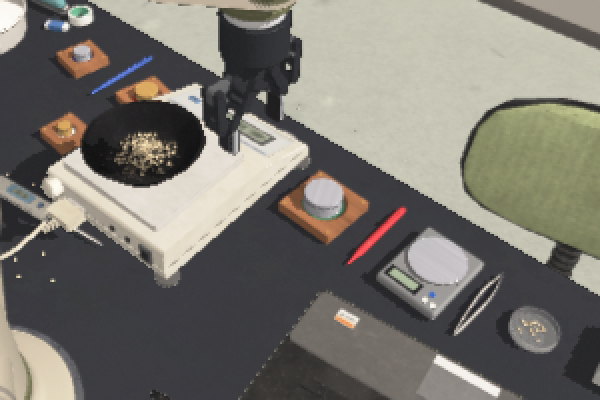

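Run:
```python
from m import *
a=load("scene0.npz");b=load("scene22.npz");t=load("top22.npz")
r=np.s_[275:312,445:488]
print("dish diff",np.abs(a["pixels"][r].astype(int)-b["pixels"][r]).mean())
for n,d,S in(('t',t,{'50':(241,213),'200':(252,172)}),('s',b,{'50':(232,193),'200':(272,173)})):
    hsv=cv2.cvtColor(d["pixels"],cv2.COLOR_RGB2HSV).astype(int)
    m=(hsv[...,0]>=14)&(hsv[...,0]<25)&(hsv[...,1]>80)&(hsv[...,2]>110)
    for k,z in(('50',.0185),('200',.02)):
        c,st=cen(m,S[k]); print(n,k,st,ray(d,c,z)[0].round(4))
from rig import env; env.close_job()
```

```text
dish diff 1.124031007751938
t 50 [239 212   7   8  42] [0.3662 0.3097 0.0185]
t 200 [247 168  12  12 118] [0.5165 0.2759 0.02  ]
s 50 [228 190   8   9  54] [0.3648 0.3063 0.0185]
s 200 [267 171  13   9  98] [0.5171 0.2782 0.02  ]
the job is handed in; nothing more can be done
```

All four weights are in the bores of their own blocks, released, and the job is handed in at about 39 s of the 122 s. I took them off the stack one at a time, smallest first. Each was lowered until the wrist force showed it on the felt, about 3.5 to 12 N, before I let go.

**Seating:** The last pictures show every weight upright inside its bore. The tool height at contact matches an underside about 10 mm above each block's underside, so they should be fully home.

**Clearances:** The gripper was open and clear of everything, and the dish area of the picture was unchanged from the start.

**Where the checks were weaker:**
- **50 g weight:** it sits toward the +y side of its bore. The two cameras disagree on the offset: about 2 mm in one and 5 mm in the other. The bore's 4 mm clearance bounds it within the 6.5 mm limit.
- **200 g weight:** the last masks put it about 4 to 6 mm off centre. That reading takes in part of its side face, and the tool put it down within 1 mm of the measured centre.
- **500 g weight:** the arm hid it in the last top picture, so I checked it only in the scene picture.
- **100 g weight:** I checked it only by eye in the last pictures and did not measure its offset.

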